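Charge the mould press, pop the bleed plug and select clamping pressure

TASK

While the press is still vented, lay every cigar mould flat in the green press bed, side by side with their length across the bed. Then pull back the brass coupler's sleeve so that the red bleed plug pops out, let the sleeve snap fully forward, put the plug in the blue tray, and last of all press the green key so that it stays down and the white one pops up; leave the glue jar and the other bystanders alone.

Things in the scene. Friction and masses are not known exactly. Their poses are not given: they have to be found in the camera images.
- mould1_mid (a point): cigar mould (may be absent): block 110 mm long (its x) x 46 mm wide (its y) x 34 mm tall, with a lighter grip rail along its top (80 mm long, 14 mm wide, 28 mm tall, centred), 62 mm tall in all, 0.11 to 0.22 kg. Point at its centre, half-way up (31 mm above its underside); z up through the rail. Pick it by the rail.
- mould2_mid (a point): cigar mould (may be absent): block 110 mm long (its x) x 46 mm wide (its y) x 34 mm tall, with a lighter grip rail along its top (80 mm long, 14 mm wide, 28 mm tall, centred), 62 mm tall in all, 0.11 to 0.22 kg. Point at its centre, half-way up (31 mm above its underside); z up through the rail. Pick it by the rail.
- mould3_mid (a point): cigar mould (may be absent): block 110 mm long (its x) x 46 mm wide (its y) x 34 mm tall, with a lighter grip rail along its top (80 mm long, 14 mm wide, 28 mm tall, centred), 62 mm tall in all, 0.11 to 0.22 kg. Point at its centre, half-way up (31 mm above its underside); z up through the rail. Pick it by the rail.
- mould4_mid (a point): cigar mould (may be absent): block 110 mm long (its x) x 46 mm wide (its y) x 34 mm tall, with a lighter grip rail along its top (80 mm long, 14 mm wide, 28 mm tall, centred), 62 mm tall in all, 0.11 to 0.22 kg. Point at its centre, half-way up (31 mm above its underside); z up through the rail. Pick it by the rail.
- bed: fixed press bed: low green open-topped bay between two jaws; air cylinder beyond its +y end. Origin on the table under its middle; x across, y along it. Floor 6 mm up; inside 140 mm (x) by 254 mm (y); x-end walls 20 mm tall, y-end jaws 36 mm, cylinder 52 mm tall at y = 0.16 to 0.25. Moulds lie side by side, length along x; four fit at y = -90, -30, 30, 90 mm.
- coupler: fixed quick coupler on a foot plate 70 mm wide, 10 mm thick. Origin on the table, under the sleeve's middle when home; coupler axis along x, 80 mm up, mouth to -x. Manifold block 60 mm wide, 100 mm tall (gauge on top to 114 mm) from x = 47 to 97 mm. In front, a plug support rail 12 mm wide, top 70 mm up, x = -30 to -112 mm, with a 6 mm lip at its end (x = -107 mm).
- sleeve_mid (a point): middle of the brass spring sleeve, on the coupler's axis 80 mm above the table; moves with the sleeve. +x is the way the sleeve is pulled (towards the manifold block), -x out of the mouth, z up. Sleeve 44 mm long: gripping groove 30 mm across and 32 mm long between two end flanges 38 mm across.
- sleeve (a joint): travel of the sleeve, m: 0 = forward (home), 0.012 = fully back. A spring pushes it home: 5 N at the start, 11 N fully back. The plug is let go at about 0.006; hold the sleeve fully back for half a second while the plug comes out, then let go and it snaps home.
- plug_mid (a point): bleed plug, red and brass: centre of its square handle, 48 mm long (its x), 20 x 20 mm across; thin steel nipple 28 mm long on the +x end; 0.09 kg. Latched: 46 mm in front (-x) of the home sleeve's middle. Once let go, a spring slides it 28 mm out along the rail; it then lies free on the rail, nipple clear of the sleeve, to be gripped across the handle and lifted straight up.
- tray: blue open parts tray, fixed, 110 mm (x) x 160 mm (y) x 24 mm tall, walls 4 mm; origin under its centre on the table; floor about 4 mm above the table. A small loose brass fitting lies in it near its +y end.
- fitting_mid (a point): loose brass fitting in the tray, 20 mm across, 26 mm tall; point at its centre. It may stay where it is or be shifted.
- key_white_top (a point): centre of the top face of the white key, 28 x 28 mm, of the grey key bank (75 x 160 mm, panel 44 mm up; row of keys 40 mm apart: white, yellow, green; tops 60 mm above the table when up). It moves with the key; latched down at the start.
- key_white (a joint): travel of the white key, m: 0 = up, 0.011 = pressed to the stop; it latches from about 0.0085 and then rests at about 0.0085. Pressing takes under 4 N up to the stop; pressing one key fully releases whichever was latched.
- key_yellow_top (a point): centre of the top face of the yellow key, 28 x 28 mm, of the grey key bank (75 x 160 mm, panel 44 mm up; row of keys 40 mm apart: white, yellow, green; tops 60 mm above the table when up). It moves with the key; up at the start.
- key_yellow (a joint): travel of the yellow key, m: 0 = up, 0.011 = pressed to the stop; it latches from about 0.0085 and then rests at about 0.0085. Pressing takes under 4 N up to the stop; pressing one key fully releases whichever was latched.
- key_green_top (a point): centre of the top face of the green key, 28 x 28 mm, of the grey key bank (75 x 160 mm, panel 44 mm up; row of keys 40 mm apart: white, yellow, green; tops 60 mm above the table when up). It moves with the key; up at the start.
- key_green (a joint): travel of the green key, m: 0 = up, 0.011 = pressed to the stop; it latches from about 0.0085 and then rests at about 0.0085. Pressing takes under 4 N up to the stop; pressing one key fully releases whichever was latched.
- glue: bystander, to be left alone: amber glue jar, 56 mm across, 75 mm tall; origin at the centre of its underside.
- chaveta: bystander, to be left alone: flat steel leaf knife with rounded ends, about 75 x 195 x 5 mm; origin at the centre of its underside.
- gauge: bystander, to be left alone: light wooden ring-gauge board with four holes, 45 x 170 x 10 mm; origin at the centre of its underside.
- cup: bystander, to be left alone: white cup, 72 mm across, 85 mm tall; origin at the centre of its underside.
- spanner: bystander, to be left alone: open-ended spanner, 160 mm long; origin at the centre of its underside.
- capblock: bystander, to be left alone: dark wooden block, 50 x 70 x 35 mm; origin at the centre of its underside.
Not all that is in view belongs to the job. What is meant by the tray is not brown or purple, and is the larger of those in its own colour.

How it is judged:
By the outcome, as a careful person would: the job done as asked, in the order asked, and still so for the second after the job is handed in, with the robot touching nothing.
Of mould1, mould2, mould3, mould4 only 2 to 4 are there at a start; the rules pass over those that are not, and their reading is None.
At some moment in a run one of mould1, mould2, mould3, mould4 may be knocked a few centimetres aside while the robot is not near it.
Once in a run the grip may slacken for a moment while it holds something.
It also fails if it takes over 210 s, if anything falls off the work surface, if the arm or the gripper's body presses on something with over 40 N, if the wrist force passes 120 N, or if a joint passes its speed limit or range.

ROBOT

A 7-joint arm with a two-finger parallel gripper is mounted at the origin on the work surface. World frame = base frame: x ahead of the robot, y to its left, z up, the work surface at z = 0. Lengths are in m, angles in rad, forces in N, time in s.
With the tool pointing down it reaches from about 0.4 to 0.9 m from the base axis. Payload 5.5 kg.
Tool frame: the origin (TCP) lies midway between the tips of the shut fingers; the grasp point (between the pads) lies ctrl.grip_point_offset behind it (ctrl.grip_point_offset is the distance from the TCP to the grasp point, in m); z points along the fingers, y is the line along which they close (so a half turn about z gives the same grasp; the last joint's range is limited). The gripper opens to 85 mm and grips with 20 to 120 N. Pads are 22 mm wide; open, the fingers measure 114 mm over their backs; the gripper's body (76 mm by 85 mm) begins 54 mm behind the grasp point. The pads swing forward as they close: fully open they stand 13 mm farther back than shut.
Start: joints at [1.478, 0.501, -0.427, 1.55, 0.221, 1.138, -0.21], TCP at [0.226, -0.609, 0.231] pointing down, gripper open.
Joint ranges: [-2.88, 2.88], [-0.31, 2.03], [-1.54, 1.56], [0.2, 2.42], [-1.41, 4.55], [0.19, 2.02], [-2.57, 2.57]. Speed limits (rad/s): [2.57, 2.57, 3.14, 3.14, 3.14, 3.14, 3.14].

INTERFACE

Orientations are given as a rotation vector (axis times angle).
In Python, from plant import state, vision, ctrl gives the robot as it stands. The module is installed in compiled form; this text tells all that it offers.
- The arm moves only by the tool step_arm, never from a script. Its argument "commands" is one flat list of numbers, 7 for each row, row after row: the shift along the tool's x, y, z in units of 0.6 m (1.0 is 0.6 m), then the turn, a rotation vector about the tool's x, y, z in units of 180 degrees (1.0 is 180 degrees), then the opening, from 0 (shut) to 1 (fully open). A call has 1 to 10 rows; each row is the pose to reach, as a shift and turn from the pose commanded when the call began, along the tool's axes at that moment, turning the shorter way round; what a row does not reach only later rows make up. A row lasts 1/8 s, in which the tool goes at most 62.5 mm and 10.7 degrees, less where a joint would pass 70% of its speed; a pose out of reach is approached as far as the arm can. A call with a number of a shift or a turn outside -1 to 1 is refused whole. A call with a gripper value outside its range is refused whole. The fingers move at their own pace and stop on an object; "grip_force" is the grip in N (left out, the last holds). Time passes only in rows, so rows that repeat a pose let the fingers close. It gives the time, the measured TCP pose, the force, the opening and the grip force at its end, in the units of the state.
- state(): the state, without advancing time (a new reading comes with each control period).
- vision.snapshot(name): name is "scene" or "top" or "wrist"; returns a dict with "color" (384x512x3 uint8, blue, green, red), "z_map" (384x512 float32, m along the optical axis (not along the pixel's ray), 0 where there is no reading), "K" (3x3 intrinsics, pixels), "camera_from_world" (4x4, takes a point from world to camera coordinates); the wrist camera has in their place "T_tool_cam" (4x4, takes a point from camera to tool coordinates, whose origin is the TCP and whose axes are the flange's). Camera axes: x right, y down, z forward; pixel columns grow to the right and rows downward; lengths in m; the calibration is good to about 2 mm. A picture is of the moment at which its call begins: read the wrist's pose just before it.
- ctrl.job_done(): hands the job in; it is judged then, once.
Trained networks look in a picture, given as the dict that the camera call returned (one of the last four; its "shot" number tells which), for a name from the list of things; names that differ only in an ending like _2 or _b are one class to them, and where a whole thing is asked for, a point or a joint stands for the part that bears it (a point fixed in the world has none). Each returns a list of dicts, best first, with "conf" (0 to 1); they miss things now and then, are a little off and sometimes report something else, mostly with a low value. They report only what shows in the picture. A call takes as long as a camera call. They do not tell look-alikes from the thing itself.
- vision.regions_of(picture, thing): "region" (384x512 bool, what is visible of it) and "box" ([left, top, width, height] in pixels, round what is visible of it).
The state is a dict: "t": time; "joints": joint angles; "qd": joint speeds; "effort": joint torques, N m; "eef_pos": TCP position; "tcp_rot": TCP orientation; "contact_force": force on the tool from outside, world axes, zero at the start; "ft_torque": the same for the moment, N m; "width": finger opening in m; "gripper_force": force on a finger pad.
Only numpy, scipy, OpenCV 4.12 (cv2) and the standard library are available. Lean on these libraries where they do the work, as an engineer would, in place of code of your own. Each camera call takes 0.05 s, during which the arm holds its last target. There are 200 camera calls.

## Working session

There is one attempt and no reset: what is moved stays moved. The work goes in short steps, Python scripts to look and compute and a tool call to move; the robot and the scene stay as the last step left them, time stands still between calls to the robot, and variables do not carry over. Pictures are saved under pics/ and viewed, at most 14 in all, crops included, and the job is handed in when it is done.

Besides the shell and the picture viewer there is one more tool, called after "Emit:" as a command line: name --argument value ..., lists and objects as JSON in quotes. step_arm: Moves the arm, as the interface text tells. Its arguments: {"type":"object","properties":{"commands":{"type":"array","items":{"type":"number"}},"grip_force":{"type":"number"}},"required":["commands"]}

```bash
mkdir -p pics; cat > h.py <<'E'
import numpy as np, cv2
from scipy.spatial.transform import Rotation as R
from plant import state, vision, ctrl
def pts(p, mask=None):
    z=p["z_map"]; K=p["K"]; v,u=np.indices(z.shape)
    m=(z>0) if mask is None else (mask&(z>0))
    c=np.stack([(u[m]-K[0,2])/K[0,0]*z[m],(v[m]-K[1,2])/K[1,1]*z[m],z[m]],1)
    if "camera_from_world" in p: T=np.linalg.inv(p["camera_from_world"])
    else: T=p["T_tw"]@p["T_tool_cam"]
    return c@T[:3,:3].T+T[:3,3], np.stack([u[m],v[m]],1)
def snap(n):
    s=state(); p=vision.snapshot(n)
    if n=="wrist":
        T=np.eye(4);T[:3,:3]=R.from_rotvec(s["tcp_rot"]).as_matrix();T[:3,3]=s["eef_pos"];p["T_tw"]=T
    return p
E
python3 - <<'E'
from h import *
s=state();print(s,ctrl.grip_point_offset,[x for x in dir(ctrl) if x[0]!='_'])
for n in("top","scene"):
    p=snap(n);cv2.imwrite(f"pics/{n}0.png",p["color"])
    print(n,np.linalg.inv(p["camera_from_world"]).round(3).tolist(),p["K"].tolist())
    for t in ["mould1_mid","bed","coupler","sleeve_mid","plug_mid","tray","fitting_mid","key_white_top","key_green_top","glue","cup","capblock"]:
        for r in vision.regions_of(p,t):
            w,_=pts(p,r["region"])
            if len(w) : print(t,round(r["conf"],2),r["box"],np.median(w,0).round(3),w.min(0).round(3),w.max(0).round(3))
E
```

```text
{'t': 0.0, 'joints': array([ 1.47820934,  0.50186693, -0.42674595,  1.55142061,  0.22079171,
        1.13828656, -0.21028481]), 'qd': array([-1.04684939e-03, -3.57654915e-04, -8.94186419e-04,  4.47755037e-05,
       -4.60605522e-04, -2.31676476e-04,  1.88146540e-04]), 'effort': array([-4.03649565e-04, -5.69510472e+01, -5.81608012e+00, -2.80935341e+01,
        1.08054423e-02,  1.16957663e-02,  3.64151909e-08]), 'eef_pos': array([ 0.22611326, -0.6086829 ,  0.2302556 ]), 'tcp_rot': array([-3.09012650e+00, -5.55620065e-01,  4.38221968e-04]), 'contact_force': array([ 0.51709078, -0.14798142, -0.00306452]), 'ft_torque': array([-0.05159152, -0.02832927, -0.01229382]), 'gripper_force': 0.0, 'width': 0.08584968733442694} 0.0187 ['MotionError', 'grip_point_offset', 'job_done']
top [[0.019, -0.991, 0.135, 0.244], [-1.0, -0.018, 0.005, -0.09], [-0.002, -0.135, -0.991, 2.067], [0.0, 0.0, 0.0, 1.0]] [[481.8899797496397, 0.0, 257.53729950540185], [0.0, 481.8899797496397, 182.71250582889672], [0.0, 0.0, 1.0]]
mould1_mid 0.54 [263.2, 192.4, 7.9, 22.9] [ 0.442 -0.122  0.036] [ 0.39  -0.147  0.01 ] [ 0
[... 4113 characters left out ...]
 21.9, 34.0] [ 0.764 -0.228  0.059] [ 0.726 -0.277 -0.001] [ 0.795 -0.204  0.09 ]
key_green_top 0.41 [179.8, 167.3, 11.0, 4.9] [ 0.542 -0.389  0.059] [ 0.525 -0.409  0.044] [ 0.555 -0.377  0.064]
glue 0.7 [382.2, 297.1, 27.0, 33.6] [0.611 0.481 0.055] [0.573 0.451 0.001] [0.626 0.506 0.079]
glue 0.65 [354.8, 258.4, 37.5, 36.1] [0.527 0.375 0.035] [ 0.424  0.331 -0.001] [0.585 0.395 0.066]
glue 0.51 [278.0, 195.3, 24.2, 33.9] [0.471 0.038 0.033] [ 0.359 -0.028 -0.003] [0.512 0.064 0.065]
cup 0.81 [152.9, 202.1, 24.2, 32.0] [ 0.763 -0.228  0.059] [ 0.723 -0.277  0.003] [ 0.795 -0.204  0.09 ]
capblock 0.66 [418.3, 270.5, 33.4, 19.6] [0.417 0.512 0.033] [ 0.336  0.465 -0.002] [0.451 0.552 0.04 ]
```

```bash
python3 -c "
import cv2,numpy as np
a=cv2.imread('pics/top0.png');print(a.shape)"
```

```text
(384, 512, 3)
```

View pics/top0.png

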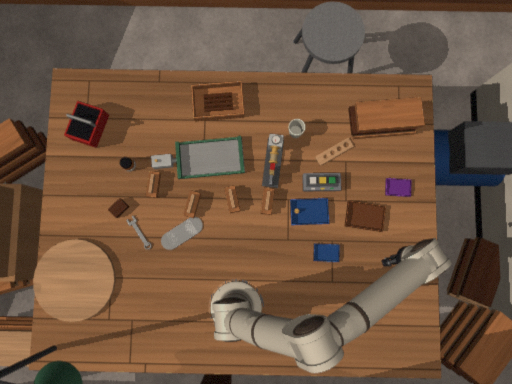

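View pics/scene0.png

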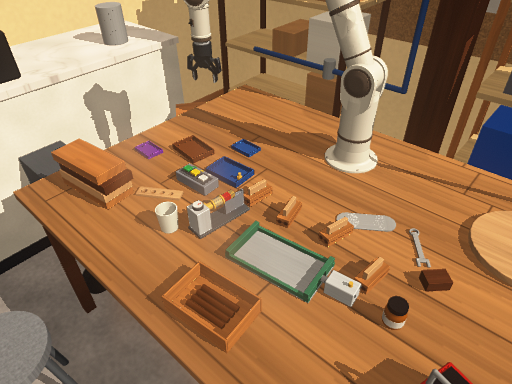

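```bash
cat >> h.py <<'E'
def rot(yaw): return R.from_euler('z',yaw)*R.from_rotvec([np.pi,0,0])
def go(pos,yaw,frm=None,deg=True):
    """print shift/turn numbers from pose frm (pos, yaw in deg) or the present pose"""
    if frm is None: s=state(); p0=s["eef_pos"]; r0=R.from_rotvec(s["tcp_rot"])
    else: p0=np.array(frm[0]); r0=rot(np.radians(frm[1]))
    d=r0.inv().apply(np.array(pos)-p0)/0.6; w=(r0.inv()*rot(np.radians(yaw))).as_rotvec()/np.pi
    print("go",np.round(d,4).tolist(),np.round(w,4).tolist(),"mm",round(np.linalg.norm(d)*600),"deg",round(np.linalg.norm(w)*180,1))
def fit(w,lo,hi,xy=None,r=0.1):
    m=(w[:,2]>lo)&(w[:,2]<hi)
    if xy is not None: m&=np.hypot(w[:,0]-xy[0],w[:,1]-xy[1])<r
    q=w[m]; c,(a,b),an=cv2.minAreaRect((q[:,:2]*1000).astype(np.float32))
    if a<b: an+=90; a,b=b,a
    return np.round(c,1),round(a,1),round(b,1),round((an+90)%180-90,1),len(q)
E
python3 - <<'E'
from h import *
p=snap("wrist");print(p["T_tool_cam"].round(3).tolist(),p["K"].round(1).tolist())
go([0.47,0.03,0.47],0)
P=[snap("top"),snap("scene")]
for a in ((.5,.36),(.42,.2),(.44,.04),(.44,-.12)):
    for p in P:
        w,_=pts(p); print(a,fit(w,.025,.08,a,.085),fit(w,.05,.08,a,.085))
E
```

```text
[[-0.0, -0.956, -0.294, 0.076], [1.0, -0.001, 0.001, -0.0], [-0.001, -0.294, 0.956, -0.142], [0.0, 0.0, 0.0, 1.0]] [[326.5, 0.0, 251.3], [0.0, 326.5, 191.5], [0.0, 0.0, 1.0]]
go [0.7517, -0.8573, -0.3978] [-0.0, -0.0, 0.1133] mm 725 deg 20.4
(0.5, 0.36) (array([519.9, 366.6]), 130.3, 47.8, -5.7, 281) (array([528. , 365.9]), 116.7, 24.2, -10.9, 74)
(0.5, 0.36) (array([520. , 367.5]), 131.6, 47.4, -5.6, 571) (array([528.9, 367.2]), 114.5, 17.6, -7.4, 160)
(0.42, 0.2) (array([427.5, 197.2]), 109.2, 47.0, -13.0, 272) (array([423.8, 199. ]), 85.6, 17.9, -15.9, 72)
(0.42, 0.2) (array([430.3, 199.1]), 111.8, 45.9, -14.3, 438) (array([429.5, 199.6]), 81.3, 15.8, -13.1, 124)
(0.44, 0.04) (array([451.8,  27.7]), 111.1, 45.8, 13.6, 268) (array([451.3,  27.7]), 78.6, 14.1, 13.2, 65)
(0.44, 0.04) (array([454.1,  28.3]), 113.4, 48.8, 12.5, 348) (array([454.8,  28.4]), 83.5, 15.6, 14.7, 94)
(0.44, -0.12) (array([ 457.7, -123.7]), 133.3, 45.7, -6.3, 277) (array([ 466. , -125.6]), 116.2, 25.3, 1.2, 72)
(0.44, -0.12) (array([ 458.7, -122.5]), 132.1, 47.9, -6.7, 369) (array([ 466.8, -124.8]), 115.5, 22.9, -8.6, 115)
```

Emit:
step_arm --commands '[0.7517, -0.8573, -0.3978, 0, 0, 0.1133, 1, 0.7517, -0.8573, -0.3978, 0, 0, 0.1133, 1, 0.7517, -0.8573, -0.3978, 0, 0, 0.1133, 1, 0.7517, -0.8573, -0.3978, 0, 0, 0.1133, 1, 0.7517, -0.8573, -0.3978, 0, 0, 0.1133, 1, 0.7517, -0.8573, -0.3978, 0, 0, 0.1133, 1, 0.7517, -0.8573, -0.3978, 0, 0, 0.1133, 1, 0.7517, -0.8573, -0.3978, 0, 0, 0.1133, 1, 0.7517, -0.8573, -0.3978, 0, 0, 0.1133, 1, 0.7517, -0.8573, -0.3978, 0, 0, 0.1133, 1]'

```text
t: 2.7
eef_pos: [0.4368, -0.0558, 0.4383]
tcp_rot: [3.14, -0.0, 0.002]
contact_force: [2.0, -0.3, -0.1]
width: 0.0854
gripper_force: 0.0
```

```bash
python3 - <<'E'
from h import *
s=state();print(s["t"],s["eef_pos"],s["tcp_rot"],s["joints"].round(2))
go([0.47,0.03,0.47],0)
p=snap("wrist");cv2.imwrite("pics/w1.png",p["color"]);np.savez("w1.npz",**{k:v for k,v in p.items() if isinstance(v,np.ndarray)})
E
```

```text
2.7 [ 0.43684176 -0.0558152   0.43825068] [ 3.14006034e+00 -3.82433195e-04  1.68909883e-03] [ 0.96 -0.05 -0.84  1.72 -0.04  1.45 -1.45]
go [0.0553, -0.143, -0.0531] [0.0005, -0.0003, -0.0001] mm 97 deg 0.1
```

View pics/w1.png

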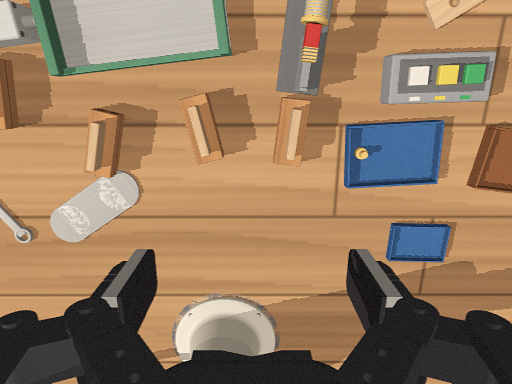

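```bash
python3 - <<'E'
from h import *
p=dict(np.load("w1.npz")); w,uv=pts(p)
print("table z",np.median(w[(abs(w[:,2])<.02)][:,2]))
for a in ((.43,.2),(.452,.028),(.46,-.123)):
    print(a,fit(w,.025,.045,a,.085),fit(w,.052,.08,a,.085), np.median(w[(np.hypot(w[:,0]-a[0],w[:,1]-a[1])<.06)&(w[:,2]>.05)][:,2]))
print("tray",fit(w,.015,.04,(.405,-.305),.11))
print("keys",fit(w,.03,.054,(.537,-.35),.1))
for n,(u,v) in dict(white=(419,76),yellow=(448,75),green=(475,73),plug=(312,36),fit=(361,153),gtop=(290,133)).items():
    m=(abs(uv[:,0]-u)<5)&(abs(uv[:,1]-v)<5); print(n,np.median(w[m],0).round(4))
go([0.58,0.1,0.45],0)
E
```

```text
table z -0.00024303203490572134
(0.43, 0.2) (array([427.7, 197.1]), 110.7, 46.8, -13.9, 1259) (array([427.8, 197.1]), 79.6, 14.9, -13.8, 535) 0.0606890821567137
(0.452, 0.028) (array([452.3,  26.6]), 110.2, 46.3, 13.5, 1356) (array([452.1,  26.6]), 79.5, 14.3, 13.4, 492) 0.5036899858731272
(0.46, -0.123) (array([ 467.9, -126.3]), 152.6, 46.3, -6.5, 1389) (array([ 475.6, -127.2]), 137.6, 14.9, -6.8, 694) 0.5053620063221137
tray (array([ 431.4, -302.4]), 160.6, 160.2, -86.7, 1272)
keys (array([ 533.1, -353.6]), 160.1, 75.0, -88.4, 4439)
white [ 0.535  -0.3132  0.052 ]
yellow [ 0.5361 -0.3526  0.0599]
green [ 0.5389 -0.3933  0.0599]
plug [ 0.5851 -0.1399  0.09  ]
fit [ 0.4112 -0.2459  0.0189]
gtop [ 0.4485 -0.1178  0.0602]
go [0.2359, -0.2423, -0.0125] [-0.0003, -0.0023, 0.0033] mm 203 deg 0.7
```

Emit:
step_arm --commands '[0.2359, -0.2423, -0.0125, 0, -0.0023, 0.0033, 1, 0.2359, -0.2423, -0.0125, 0, -0.0023, 0.0033, 1, 0.2359, -0.2423, -0.0125, 0, -0.0023, 0.0033, 1, 0.2359, -0.2423, -0.0125, 0, -0.0023, 0.0033, 1, 0.2359, -0.2423, -0.0125, 0, -0.0023, 0.0033, 1, 0.2359, -0.2423, -0.0125, 0, -0.0023, 0.0033, 1]'

```text
t: 3.5
eef_pos: [0.5778, 0.0866, 0.4447]
tcp_rot: [3.141, -0.018, -0.012]
contact_force: [0.1, -0.9, 0.4]
width: 0.0855
gripper_force: 0.0
```

```bash
python3 - <<'E'
from h import *
s=state();print(s["t"],s["eef_pos"],s["tcp_rot"],s["joints"].round(2))
p=snap("wrist");cv2.imwrite("pics/w2.png",p["color"]);np.savez("w2.npz",**{k:v for k,v in p.items() if isinstance(v,np.ndarray)})
w,_=pts(p)
for a in ((.51,.365),(.43,.2),(.452,.028),(.455,-.122)):
    print(a,fit(w,.025,.045,a,.075),fit(w,.052,.075,a,.075))
b=(w[:,0]>.52)&(w[:,0]<.74)&(w[:,1]>-.01)&(w[:,1]<.3)
print("bed",fit(w[b],.012,.045,(.625,.13),.2), "jaws",fit(w[b],.03,.045,(.625,.13),.2),"floor",fit(w[b],-.01,.01,(.635,.14),.06), np.median(w[b&(np.hypot(w[:,0]-.635,w[:,1]-.14)<.05)][:,2]))
c=abs(w[:,1]+.14)<.06
for lo,hi in ((.005,.015),(.06,.075),(.085,.092),(.092,.104),(.096,.102)): print("coup",lo,fit(w[c],lo,hi,(.62,-.14),.16))
E
```

```text
3.5 [0.57777284 0.08659871 0.444725  ] [ 3.14063347 -0.01774272 -0.01151731] [ 0.53  0.37 -1.    1.39  0.31  1.56 -2.03]
(0.51, 0.365) (array([509.7, 366.3]), 110.2, 46.9, -5.4, 1121) (array([527.1, 365.3]), 113.2, 15.6, -5.2, 489)
(0.43, 0.2) (array([428.2, 197.2]), 110.4, 46.0, -13.7, 1049) (array([428.1, 197.4]), 79.4, 14.2, -13.8, 361)
(0.452, 0.028) (array([452.5,  26.6]), 110.3, 45.8, 13.6, 1106) (array([452.3,  26.8]), 80.2, 14.0, 13.4, 362)
(0.455, -0.122) (array([ 460.8, -125. ]), 136.7, 46.7, -6.3, 1069) (array([ 468.4, -126. ]), 122.4, 15.0, -6.9, 531)
bed (array([631.4, 139.1]), 308.0, 160.4, -83.6, 4592) jaws (array([631.5, 139. ]), 308.2, 159.5, -83.4, 2029) floor (array([635.3, 139.9]), 118.7, 117.5, 89.3, 3976) 0.5079276226103584
coup 0.005 (array([ 592.8, -141.7]), 263.6, 70.7, -6.2, 2542)
coup 0.06 (array([ 592.2, -131.2]), 261.2, 22.5, -0.5, 527)
coup 0.085 (array([ 639.1, -148.6]), 169.7, 51.0, 3.2, 949)
coup 0.092 (array([ 639.6, -147.3]), 164.2, 60.3, -5.6, 1603)
coup 0.096 (array([ 661.7, -148.9]), 118.7, 60.4, -6.6, 1145)
```

View pics/w2.png

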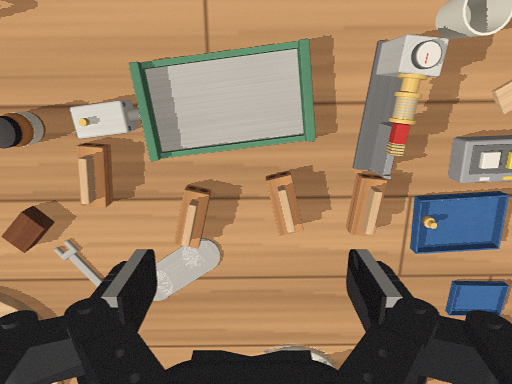

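```bash
python3 - <<'E'
from h import *
W=np.vstack([pts(dict(np.load(f)))[0] for f in("w2.npz",)])
def fr(w,o,yaw):
    c,s=np.cos(np.radians(yaw)),np.sin(np.radians(yaw)); d=w[:,:2]-o
    return np.c_[d[:,0]*c+d[:,1]*s,-d[:,0]*s+d[:,1]*c,w[:,2]]
# bed
for yaw in (5.5,6.,6.5,7.):
    q=fr(W,np.array([.632,.139]),yaw)
    f=lambda m:np.round(np.percentile(m,[1,50,99]),4)
    j1=q[(abs(q[:,0])<.06)&(q[:,2]>.03)&(q[:,2]<.04)&(q[:,1]>.1)&(q[:,1]<.16)]
    j2=q[(abs(q[:,0])<.06)&(q[:,2]>.03)&(q[:,2]<.04)&(q[:,1]<-.1)&(q[:,1]>-.16)]
    wl=q[(abs(q[:,1])<.1)&(q[:,2]>.016)&(q[:,2]<.024)&(abs(q[:,0])<.1)]
    A=wl[wl[:,0]>0];B=wl[wl[:,0]<0]
    print(yaw,"jaws y",f(j1[:,1]),f(j2[:,1]),"slope",np.polyfit(j1[:,0],j1[:,1],1)[0].round(3),np.polyfit(j2[:,0],j2[:,1],1)[0].round(3),"walls x",f(A[:,0]),f(B[:,0]),np.polyfit(A[:,1],A[:,0],1)[0].round(3),np.polyfit(B[:,1],B[:,0],1)[0].round(3),len(A),len(B))
q=fr(W,np.array([.632,.139]),6.5);print("floor z",np.median(q[(abs(q[:,0])<.04)&(abs(q[:,1])<.1)][:,2]))
for f_ in ("w1.npz","w2.npz"):
    w=pts(dict(np.load(f_)))[0]; m=(w[:,0]<.508)
    print("m4",fit(w[m],.025,.045,(.452,-.122),.072),fit(w[m],.052,.075,(.452,-.122),.06))
    print("m1",fit(w,.052,.075,(.51,.366),.055))
# coupler
for yaw in (-6.8,-6.2,-5.6):
    q=fr(W,np.array([.626,-.1445]),yaw)
    k=q[(q[:,2]>.085)&(q[:,2]<.108)&(abs(q[:,1])<.03)&(q[:,0]>-.1)&(q[:,0]<.03)]
    top=[ (round(x,3),k[(abs(k[:,0]-x)<.003)][:,2].max().round(4) if (abs(k[:,0]-x)<.003).any() else 0, np.round(np.percentile(k[abs(k[:,0]-x)<.003][:,1],[2,98]),4).tolist() if (abs(k[:,0]-x)<.003).any() else 0) for x in np.arange(-.08,.031,.006)]
    if yaw==-6.2: print(*top,sep="\n")
    b=q[(q[:,2]>.096)&(q[:,2]<.103)&(q[:,0]>.04)&(q[:,0]<.12)&(abs(q[:,1])<.05)];f2=lambda m:np.round(np.percentile(m,[1,99]),4)
    print(yaw,"block",f2(b[:,0]),f2(b[:,1]))
    b=q[(q[:,2]>.006)&(q[:,2]<.013)&(q[:,0]>-.11)&(q[:,0]<.12)&(abs(q[:,1])<.05)]; print("foot",f2(b[:,0]),f2(b[:,1]),np.polyfit(b[:,0],b[:,1],1).round(3))
E
```

```text
5.5 jaws y [0.1155 0.1251 0.1511] [-0.1535 -0.1452 -0.1372] slope 0.0 0.015 walls x [0.0684 0.0742 0.0803] [-0.0814 -0.0752 -0.0694] -0.017 -0.017 847 682
6.0 jaws y [0.1158 0.1248 0.1511] [-0.1535 -0.145  -0.1376] slope -0.005 0.007 walls x [0.069  0.0743 0.0796] [-0.0808 -0.0752 -0.07  ] -0.009 -0.009 847 681
6.5 jaws y [0.1159 0.1249 0.1511] [-0.1535 -0.1452 -0.1376] slope -0.009 -0.002 walls x [0.0694 0.0743 0.0794] [-0.0806 -0.0753 -0.0704] 0.0 0.0 847 680
7.0 jaws y [0.1156 0.1249 0.1512] [-0.1536 -0.1451 -0.1374] slope -0.015 -0.01 walls x [0.069  0.0743 0.0797] [-0.0808 -0.0753 -0.0699] 0.009 0.009 846 681
floor z 0.007347135368157898
m4 (array([ 446.8, -123.9]), 110.3, 46.3, -6.5, 1353) (array([ 447. , -123.8]), 79.9, 14.3, -6.3, 480)
m1 (array([0., 0.]), 0.0, 0.0, 0.0, 0)
m4 (array([ 447.5, -123.5]), 110.0, 46.7, -6.3, 1028) (array([ 447.4, -123.2]), 79.9, 15.0, -6.3, 428)
m1 (array([510.2, 366.9]), 79.2, 15.6, -5.2, 488)
-6.8 block [0.0413 0.0948] [-0.0292  0.0295]
foot [-0.1074  0.0925] [-0.017   0.0341] [-0.011  0.014]
(np.float64(-0.08), 0, 0)
(np.float64(-0.074), np.fl
[... 546 characters left out ...]
006), [-0.0164, 0.016])
(np.float64(-0.014), np.float64(0.0969), [-0.0124, 0.0123])
(np.float64(-0.008), np.float64(0.0965), [-0.0126, 0.0133])
(np.float64(-0.002), np.float64(0.0962), [-0.0124, 0.0126])
(np.float64(0.004), np.float64(0.0969), [-0.0138, 0.0129])
(np.float64(0.01), np.float64(0.0966), [-0.0124, 0.013])
(np.float64(0.016), np.float64(0.1008), [-0.0147, 0.0159])
(np.float64(0.022), np.float64(0.0993), [-0.0132, 0.0155])
(np.float64(0.028), np.float64(0.0937), [-0.0104, 0.0099])
-6.2 block [0.0413 0.0948] [-0.0299  0.0289]
foot [-0.1072  0.0929] [-0.0172  0.0339] [-0.021  0.014]
-5.6 block [0.0412 0.0948] [-0.0305  0.0281]
foot [-0.1072  0.0931] [-0.0172  0.0344] [-0.031  0.014]
```

```bash
python3 - <<'E'
from h import *
w=pts(dict(np.load("w2.npz")))[0]
c,s=np.cos(np.radians(6.5)),np.sin(np.radians(6.5)); d=w[:,:2]-np.array([.632,.139])
q=np.c_[d[:,0]*c+d[:,1]*s,-d[:,0]*s+d[:,1]*c,w[:,2]]
for x0 in (-.04,0.,.04):
    k=q[(abs(q[:,0]-x0)<.01)]
    print(x0,[(round(y,3),(np.median(k[abs(k[:,1]-y)<.0025][:,2]).round(3) if (abs(k[:,1]-y)<.0025).any() else None)) for y in list(np.arange(-.16,-.115,.005))+list(np.arange(.1,.27,.005))])
f=q[(abs(q[:,2]-.0073)<.003)&(abs(q[:,0])<.06)&(abs(q[:,1])<.135)];print("floor y",np.percentile(f[:,1],[.5,99.5]))
go([.44,.19,.25],-13.8); go([.447,-.1235,.12],-6.4)
E
```

```text
-0.04 [(np.float64(-0.16), np.float64(-0.0)), (np.float64(-0.155), np.float64(0.035)), (np.float64(-0.15), np.float64(0.036)), (np.float64(-0.145), np.float64(0.035)), (np.float64(-0.14), np.float64(0.034)), (np.float64(-0.135), np.float64(0.006)), (np.float64(-0.13), np.float64(0.006)), (np.float64(-0.125), np.float64(0.005)), (np.float64(-0.12), np.float64(0.006)), (np.float64(0.1), np.float64(0.005)), (np.float64(0.105), np.float64(0.005)), (np.float64(0.11), np.float64(0.006)), (np.float64(0.115), np.float64(0.017)), (np.float64(0.12), np.float64(0.035)), (np.float64(0.125), np.float64(0.035)), (np.float64(0.13), np.float64(0.035)), (np.float64(0.135), None), (np.float64(0.14), None), (np.float64(0.145), np.float64(-0.001)), (np.float64(0.15), np.float64(-0.001)), (np.float64(0.155), np.float64(-0.0)), (np.float64(0.16), np.float64(-0.0)), (np.float64(0.165), np.float64(-0.001)), (np.float64(0.17), np.float64(-0.001)), (np.float64(0.175), np.float64(-0.001)), (np.float64(0.18), np.float64(-0.0)), (np.float64(0.185), np.float64(-0.001)), (np.float64(0.19), np.float64(-0.001)), (np
[... 3419 characters left out ...]
01)), (np.float64(0.205), np.float64(-0.001)), (np.float64(0.21), np.float64(-0.001)), (np.float64(0.215), np.float64(-0.001)), (np.float64(0.22), np.float64(-0.0)), (np.float64(0.225), np.float64(-0.001)), (np.float64(0.23), np.float64(-0.001)), (np.float64(0.235), np.float64(-0.001)), (np.float64(0.24), np.float64(-0.001)), (np.float64(0.245), np.float64(-0.001)), (np.float64(0.25), np.float64(-0.001)), (np.float64(0.255), np.float64(-0.0)), (np.float64(0.26), np.float64(-0.001)), (np.float64(0.265), np.float64(-0.001))]
floor y [-0.13382577  0.11599252]
go [-0.2295, -0.1707, 0.3262] [0.0007, 0.0021, 0.0728] mm 260 deg 13.1
go [-0.21, 0.3513, 0.5435] [0.0005, 0.0022, 0.0317] mm 408 deg 5.7
```

```bash
python3 - <<'E'
from h import *
go([.447,-.1235,.26],-95); go([.447,-.1235,.26],-186.4,([.447,-.1235,.26],-95))
E
```

```text
go [-0.2116, 0.3517, 0.3102] [0.0021, 0.0013, 0.5239] mm 309 deg 94.3
go [0.0, 0.0, 0.0] [0.0, -0.0, 0.5078] mm 0 deg 91.4
```

Emit:
step_arm --commands '[-0.2116, 0.3517, 0.3102, 0.0021, 0.0013, 0.5239, 1, -0.2116, 0.3517, 0.3102, 0.0021, 0.0013, 0.5239, 1, -0.2116, 0.3517, 0.3102, 0.0021, 0.0013, 0.5239, 1, -0.2116, 0.3517, 0.3102, 0.0021, 0.0013, 0.5239, 1, -0.2116, 0.3517, 0.3102, 0.0021, 0.0013, 0.5239, 1, -0.2116, 0.3517, 0.3102, 0.0021, 0.0013, 0.5239, 1, -0.2116, 0.3517, 0.3102, 0.0021, 0.0013, 0.5239, 1, -0.2116, 0.3517, 0.3102, 0.0021, 0.0013, 0.5239, 1, -0.2116, 0.3517, 0.3102, 0.0021, 0.0013, 0.5239, 1, -0.2116, 0.3517, 0.3102, 0.0021, 0.0013, 0.5239, 1]'

```text
t: 4.8
eef_pos: [0.4398, -0.1261, 0.2398]
tcp_rot: [2.475, -1.899, -0.098]
contact_force: [0.6, -0.3, -0.9]
width: 0.0852
gripper_force: 0.0
```

Emit:
step_arm --commands '[0, 0, 0, 0, 0, 0.5078, 0.6, 0, 0, 0, 0, 0, 0.5078, 0.6, 0, 0, 0, 0, 0, 0.5078, 0.6, 0, 0, 0, 0, 0, 0.5078, 0.6, 0, 0, 0, 0, 0, 0.5078, 0.6, 0, 0, 0, 0, 0, 0.5078, 0.6, 0, 0, 0, 0, 0, 0.5078, 0.6, 0, 0, 0, 0, 0, 0.5078, 0.6, 0, 0, 0, 0, 0, 0.5078, 0.6, 0, 0, 0, 0, 0, 0.5078, 0.6]'

```text
t: 6.05
eef_pos: [0.3848, -0.2077, 0.123]
tcp_rot: [-0.803, 2.949, 0.198]
contact_force: [0.1, 0.2, 0.3]
width: 0.0515
gripper_force: 0.0
```

```bash
python3 - <<'E'
from h import *
s=state();print(s["t"],s["eef_pos"],s["tcp_rot"],s["joints"].round(2),s["width"])
p=snap("wrist");w,_=pts(p);m=(w[:,0]<.508);w=w[m]
print(fit(w,.025,.045,(.452,-.122),.08),fit(w,.052,.075,(.452,-.122),.06))
go([.447,-.1235,.12],-186.4); go([.447,-.1235,.039],-186.4)
E
```

```text
6.05 [ 0.38480195 -0.20767259  0.12300785] [-0.80297275  2.9486451   0.19779215] [-0.49  1.03  1.56  2.17 -1.15  1.42 -2.57] 0.05152696037507536
(array([ 446. , -124.1]), 110.2, 46.3, -7.0, 3447) (array([ 455. , -124.6]), 62.6, 14.9, -6.2, 1392)
go [-0.1642, 0.0647, 0.026] [0.0436, 0.0221, 0.2018] mm 107 deg 37.4
go [-0.1498, 0.0503, 0.1594] [0.0436, 0.0221, 0.2018] mm 135 deg 37.4
```

```bash
python3 - <<'E'
from h import *
go([.44,-.126,.36],-90); go([.45,-.1,.40],0,([.44,-.126,.36],-90))
E
```

```text
go [-0.1948, 0.1094, -0.3705] [0.0129, 0.0487, -0.3327] mm 260 deg 60.6
go [-0.0433, -0.0167, -0.0667] [0.0, 0.0, -0.5] mm 49 deg 90.0
```

Emit:
step_arm --commands '[-0.1948, 0.1094, -0.3705, 0.0129, 0.0487, -0.3327, 0.6, -0.1948, 0.1094, -0.3705, 0.0129, 0.0487, -0.3327, 0.6, -0.1948, 0.1094, -0.3705, 0.0129, 0.0487, -0.3327, 0.6, -0.1948, 0.1094, -0.3705, 0.0129, 0.0487, -0.3327, 0.6, -0.1948, 0.1094, -0.3705, 0.0129, 0.0487, -0.3327, 0.6, -0.1948, 0.1094, -0.3705, 0.0129, 0.0487, -0.3327, 0.6, -0.1948, 0.1094, -0.3705, 0.0129, 0.0487, -0.3327, 0.6, -0.1948, 0.1094, -0.3705, 0.0129, 0.0487, -0.3327, 0.6]'

```text
t: 7.1
eef_pos: [0.4557, -0.1308, 0.3568]
tcp_rot: [2.238, -2.202, -0.021]
contact_force: [0.3, 0.5, -0.2]
width: 0.0513
gripper_force: 0.0
```

```bash
python3 - <<'E'
from h import *
s=state();print(s["t"],s["eef_pos"],s["tcp_rot"],s["joints"].round(2),s["width"])
go([.45,-.1,.40],0)
E
```

```text
7.1 [ 0.45567795 -0.13078605  0.35676224] [ 2.23811409 -2.20210996 -0.02134232] [-1.09  0.28  1.56  1.84 -0.29  1.33 -2.57] 0.05129865976326019
go [-0.0521, 0.0094, -0.0715] [0.0006, 0.0048, -0.4948] mm 53 deg 89.1
```

Emit:
step_arm --commands '[-0.0521, 0.0094, -0.0715, 0.0006, 0.0048, -0.4948, 0.6, -0.0521, 0.0094, -0.0715, 0.0006, 0.0048, -0.4948, 0.6, -0.0521, 0.0094, -0.0715, 0.0006, 0.0048, -0.4948, 0.6, -0.0521, 0.0094, -0.0715, 0.0006, 0.0048, -0.4948, 0.6, -0.0521, 0.0094, -0.0715, 0.0006, 0.0048, -0.4948, 0.6, -0.0521, 0.0094, -0.0715, 0.0006, 0.0048, -0.4948, 0.6, -0.0521, 0.0094, -0.0715, 0.0006, 0.0048, -0.4948, 0.6, -0.0521, 0.0094, -0.0715, 0.0006, 0.0048, -0.4948, 0.6, -0.0521, 0.0094, -0.0715, 0.0006, 0.0048, -0.4948, 0.6, -0.0521, 0.0094, -0.0715, 0.0006, 0.0048, -0.4948, 0.6]'

```text
t: 8.35
eef_pos: [0.4498, -0.1006, 0.3999]
tcp_rot: [3.138, -0.002, -0.002]
contact_force: [-0.1, 0.5, -0.1]
width: 0.0517
gripper_force: 0.0
```

```bash
python3 - <<'E'
from h import *
s=state();print(s["t"],s["eef_pos"],s["tcp_rot"],s["joints"].round(2),s["width"])
go([.45,-.1,.40],90)
E
```

```text
8.35 [ 0.44975828 -0.10062422  0.39985171] [ 3.13844732e+00 -2.03821275e-03 -2.15510962e-03] [-1.37 -0.28  1.31  1.8   0.28  1.42 -1.68] 0.05165661151551861
go [0.0004, -0.001, -0.0003] [0.0004, 0.0011, -0.5004] mm 1 deg 90.1
```

Emit:
step_arm --commands '[0, 0, 0, 0, 0, -0.5, 0.6, 0, 0, 0, 0, 0, -0.5, 0.6, 0, 0, 0, 0, 0, -0.5, 0.6, 0, 0, 0, 0, 0, -0.5, 0.6, 0, 0, 0, 0, 0, -0.5, 0.6, 0, 0, 0, 0, 0, -0.5, 0.6, 0, 0, 0, 0, 0, -0.5, 0.6, 0, 0, 0, 0, 0, -0.5, 0.6, 0, 0, 0, 0, 0, -0.5, 0.6, 0, 0, 0, 0, 0, -0.5, 0.6]'

```text
t: 9.6
eef_pos: [0.4501, -0.1001, 0.4]
tcp_rot: [2.221, 2.219, -0.004]
contact_force: [0.3, 0.5, -0.4]
width: 0.0514
gripper_force: 0.0
```

```bash
python3 - <<'E'
from h import *
s=state();print(s["t"],s["eef_pos"],s["tcp_rot"],s["joints"].round(2),s["width"])
go([.45,-.12,.30],173.6)
E
```

```text
9.6 [ 0.45013876 -0.10010867  0.40003197] [ 2.22131637  2.21903911 -0.00434427] [-1.39 -0.3   1.31  1.8   0.29  1.43 -0.13] 0.05135590305100551
go [-0.0326, -0.0001, 0.1668] [-0.0009, 0.0007, -0.4648] mm 102 deg 83.7
```

Emit:
step_arm --commands '[-0.0326, 0, 0.1668, 0, 0, -0.4648, 0.6, -0.0326, 0, 0.1668, 0, 0, -0.4648, 0.6, -0.0326, 0, 0.1668, 0, 0, -0.4648, 0.6, -0.0326, 0, 0.1668, 0, 0, -0.4648, 0.6, -0.0326, 0, 0.1668, 0, 0, -0.4648, 0.6, -0.0326, 0, 0.1668, 0, 0, -0.4648, 0.6, -0.0326, 0, 0.1668, 0, 0, -0.4648, 0.6, -0.0326, 0, 0.1668, 0, 0, -0.4648, 0.6, -0.0326, 0, 0.1668, 0, 0, -0.4648, 0.6]'

```text
t: 10.72
eef_pos: [0.4497, -0.1195, 0.3006]
tcp_rot: [0.176, 3.136, -0.005]
contact_force: [0.0, 0.5, 0.1]
width: 0.0511
gripper_force: 0.0
```

```bash
cat >> h.py <<'E'
def st():
    s=state();print(round(s["t"],2),"p",s["eef_pos"].round(4),"yaw",np.degrees(R.from_rotvec(s["tcp_rot"]).as_euler('zyx')).round(1),"j",s["joints"].round(2),"w",s["width"].round(4),"F",s["contact_force"].round(1),"g",round(s["gripper_force"],1))
    return s
E
python3 - <<'E'
from h import *
st()
p=snap("wrist");w,_=pts(p);m=(w[:,0]<.508);w=w[m]
print(fit(w,.025,.045,(.447,-.1235),.08),fit(w,.052,.075,(.447,-.1235),.06))
go([.447,-.1235,.12],173.6); go([.447,-.1235,.039],173.6)
E
```

```text
Traceback (most recent call last):
  File "h.py", line 30, in st
    s=state();print(round(s["t"],2),"p",s["eef_pos"].round(4),"yaw",np.degrees(R.from_rotvec(s["tcp_rot"]).as_euler('zyx')).round(1),"j",s["joints"].round(2),"w",s["width"].round(4),"F",s["contact_force"].round(1),"g",round(s["gripper_force"],1))
                                                                                                                                                                  ^^^^^^^^^^^^^^^^
AttributeError: 'float' object has no attribute 'round'
```

```bash
sed -i 's/s\["width"\].round(4)/round(s["width"],4)/' h.py
python3 - <<'E'
from h import *
st()
p=snap("wrist");w,_=pts(p);m=(w[:,0]<.508);w=w[m]
print(fit(w,.025,.045,(.447,-.1235),.08),fit(w,.052,.075,(.447,-.1235),.06))
go([.447,-.1235,.12],173.6); go([.447,-.1235,.039],173.6)
E
```

```text
10.72 p [ 0.4497 -0.1195  0.3006] yaw [-173.6    0.   179.8] j [-1.55 -0.31  1.56  1.95  0.33  1.21  1.35] w 0.0511 F [0.  0.5 0.1] g 0.0
(array([ 446.7, -123.1]), 109.8, 46.0, -6.4, 2333) (array([ 446.4, -123.3]), 79.6, 13.5, -6.3, 808)
go [0.0041, -0.0063, 0.3009] [-0.0009, 0.0003, -0.0006] mm 181 deg 0.2
go [0.0042, -0.006, 0.4359] [-0.0009, 0.0003, -0.0006] mm 262 deg 0.2
```

Emit:
step_arm --commands '[0.0041, -0.0063, 0.3009, -0.0009, 0.0003, -0.0006, 0.6, 0.0041, -0.0063, 0.3009, -0.0009, 0.0003, -0.0006, 0.6, 0.0041, -0.0063, 0.3009, -0.0009, 0.0003, -0.0006, 0.6, 0.0041, -0.0063, 0.3009, -0.0009, 0.0003, -0.0006, 0.6, 0.0041, -0.0063, 0.3009, -0.0009, 0.0003, -0.0006, 0.6]'

```text
t: 11.4
eef_pos: [0.3856, -0.1062, 0.1813]
tcp_rot: [0.167, 3.095, -0.014]
contact_force: [-0.2, 0.9, -0.2]
width: 0.0516
gripper_force: 0.0
```

```bash
python3 - <<'E'
from h import *
st()
p=snap("wrist");w,_=pts(p);m=(w[:,0]<.508);w=w[m]
print(fit(w,.025,.045,(.447,-.1235),.08),fit(w,.052,.075,(.447,-.1235),.06))
go([.4467,-.1233,.039],173.6)
E
```

```text
11.4 p [ 0.3856 -0.1062  0.1813] yaw [-173.8    2.4  179.4] j [-1.49 -0.31  1.56  2.26  0.41  0.88  1.28] w 0.0516 F [-0.2  0.9 -0.2] g 0.0
(array([ 446.3, -123. ]), 110.4, 46.1, -6.3, 3614) (array([ 446. , -123.2]), 80.4, 13.6, -6.4, 1283)
go [-0.0937, -0.0159, 0.2418] [-0.0021, 0.0136, 0.0013] mm 156 deg 2.5
```

```bash
python3 - <<'E'
from h import *
go([.5,-.1,.4],255); go([.5,-.1,.4],325,([.5,-.1,.4],255))
E
```

```text
go [-0.2035, 0.0283, -0.356] [-0.0114, 0.0098, -0.4508] mm 247 deg 81.2
go [0.0, 0.0, 0.0] [0.0, 0.0, -0.3889] mm 0 deg 70.0
```

Emit:
step_arm --commands '[-0.2035, 0.0283, -0.356, -0.0114, 0.0098, -0.4508, 0.6, -0.2035, 0.0283, -0.356, -0.0114, 0.0098, -0.4508, 0.6, -0.2035, 0.0283, -0.356, -0.0114, 0.0098, -0.4508, 0.6, -0.2035, 0.0283, -0.356, -0.0114, 0.0098, -0.4508, 0.6, -0.2035, 0.0283, -0.356, -0.0114, 0.0098, -0.4508, 0.6, -0.2035, 0.0283, -0.356, -0.0114, 0.0098, -0.4508, 0.6, -0.2035, 0.0283, -0.356, -0.0114, 0.0098, -0.4508, 0.6, -0.2035, 0.0283, -0.356, -0.0114, 0.0098, -0.4508, 0.6, -0.2035, 0.0283, -0.356, -0.0114, 0.0098, -0.4508, 0.6, -0.2035, 0.0283, -0.356, -0.0114, 0.0098, -0.4508, 0.6]'

```text
t: 12.7
eef_pos: [0.4916, -0.0618, 0.3982]
tcp_rot: [1.836, -2.528, 0.067]
contact_force: [0.0, -1.1, -1.3]
width: 0.0513
gripper_force: 0.0
```

```bash
python3 - <<'E'
from h import *
st();go([.5,-.1,.4],300)
E
```

```text
12.7 p [ 0.4916 -0.0618  0.3982] yaw [108.    0.7 177.5] j [-1.7  -0.31  1.5   1.75  0.35  1.42  2.57] w 0.0513 F [ 0.  -1.1 -1.3] g 0.0
go [0.0563, -0.0331, -0.0001] [-0.0023, -0.0148, -0.2668] mm 39 deg 48.1
```

Emit:
step_arm --commands '[0.0563, -0.0331, 0, -0.0023, -0.0148, -0.2668, 0.6, 0.0563, -0.0331, 0, -0.0023, -0.0148, -0.2668, 0.6, 0.0563, -0.0331, 0, -0.0023, -0.0148, -0.2668, 0.6, 0.0563, -0.0331, 0, -0.0023, -0.0148, -0.2668, 0.6, 0.0563, -0.0331, 0, -0.0023, -0.0148, -0.2668, 0.6, 0.0563, -0.0331, 0, -0.0023, -0.0148, -0.2668, 0.6, 0.0563, -0.0331, 0, -0.0023, -0.0148, -0.2668, 0.6, 0.0563, -0.0331, 0, -0.0023, -0.0148, -0.2668, 0.6]'

```text
t: 13.7
eef_pos: [0.4376, 0.078, 0.3266]
tcp_rot: [2.41, -1.855, 0.365]
contact_force: [-0.3, 0.2, 0.2]
width: 0.0509
gripper_force: 0.0
```

```bash
sed -i "s/'zyx'/'ZYX'/" h.py; python3 - <<'E'
from h import *
st();go([.5,-.1,.4],320);go([.5,-.1,.4],300)
E
```

```text
13.7 p [0.4376 0.078  0.3266] yaw [ -75.8  -13.6 -175.1] j [-1.84 -0.31  1.2   2.03  0.56  1.29  2.57] w 0.0509 F [-0.3  0.2  0.2] g 0.0
go [0.3331, -0.0316, -0.0428] [-0.0025, -0.0813, -0.1944] mm 202 deg 37.9
go [0.3331, -0.0316, -0.0428] [-0.0164, -0.0786, -0.0839] mm 202 deg 20.9
```

```bash
cat > kin.py <<'E'
import numpy as np
from scipy.optimize import least_squares
from scipy.spatial.transform import Rotation as R
D=[([1.47820934,.50186693,-.42674595,1.55142061,.22079171,1.13828656,-.21028481],[.22611,-.60868,.23026],[-3.09013,-.55562,.00044]),
([.96,-.05,-.84,1.72,-.04,1.45,-1.45],[.43684,-.05582,.43825],[3.14006,-.00038,.00169]),
([.53,.37,-1.,1.39,.31,1.56,-2.03],[.57777,.0866,.44472],[3.14063,-.01774,-.01152]),
([-.49,1.03,1.56,2.17,-1.15,1.42,-2.57],[.3848,-.20767,.12301],[-.80297,2.94865,.19779]),
([-1.09,.28,1.56,1.84,-.29,1.33,-2.57],[.45568,-.13079,.35676],[2.23811,-2.20211,-.02134]),
([-1.37,-.28,1.31,1.8,.28,1.42,-1.68],[.44976,-.10062,.39985],[3.13845,-.00204,-.00216]),
([-1.39,-.3,1.31,1.8,.29,1.43,-.13],[.45014,-.10011,.40003],[2.22132,2.21904,-.00434]),
([-1.55,-.31,1.56,1.95,.33,1.21,1.35],[.4497,-.1195,.3006],[.176,3.136,-.005]),
([-1.49,-.31,1.56,2.26,.41,.88,1.28],[.3856,-.1062,.1813],[.167,3.095,-.014]),
([-1.7,-.31,1.5,1.75,.35,1.42,2.57],[.4916,-.0618,.3982],[1.836,-2.528,.067]),
([-1.84,-.31,1.2,2.03,.56,1.29,2.57],[.4376,.078,.3266],[2.41,-1.855,.365])]
AL=[-np.pi/2,np.pi/2,np.pi/2,np.pi/2,np.pi/2,-np.pi/2,0]
def fk(q,P):
    d=[P[0],P[12],P[1],P[13],P[2],P[14],P[3]]; a=[P[15],P[16],P[4],P[5],P[17],P[6],P[18]]; off=[P[7]]+list(P[19:25])+[0]
    T=np.eye(4)
    for i in range(7):
        t=q[i]+off[i]; c,s=np.cos(t),np.sin(t); ca,sa=np.cos(AL[i]),np.sin(AL[i])
        T=T@np.array([[c,-s*ca,s*sa,a[i]*c],[s,c*ca,-c*sa,a[i]*s],[0,sa,ca,d[i]],[0,0,0,1]])
    return T
P0=np.zeros(25);P0[[0,1,2,3,4,5,6]]=[.267,.293,.3425,.097+.172,.0525,.0775,.076]
def res(P):
    r=[]
    for q,p,v in D:
        T=fk(q,P); r+=list(T[:3,3]-p)+list(.3*(R.from_rotvec(v).inv()*R.from_matrix(T[:3,:3])).as_rotvec())
    return np.array(r)
if __name__=="__main__":
    best=None
    for b in np.arange(0,2*np.pi,np.pi/4):
      for o7 in np.arange(0,2*np.pi,np.pi/2):
        P=P0.copy();P[7]=b;P[24]=o7
        x=least_squares(lambda x:np.r_[res(x),.02*(x-P)*(np.arange(25)!=7)],P,max_nfev=60)
        if best is None or x.cost<best.cost: best=x
    np.save("P.npy",best.x);print(best.x.round(3).tolist(),np.abs(res(best.x)).max(),best.cost)
    print(res(best.x).reshape(-1,6).round(3))
E
timeout 300 python3 kin.py
```

```text
[3.145, -4.627, -1.381, 1.206, 0.274, 3.906, -0.945, 0.635, 0.0, 0.0, 0.0, -0.0, -0.005, 0.382, -0.206, 0.356, -0.228, -1.166, -0.072, -0.01, -0.038, -0.983, 0.137, -0.451, 0.709] 0.7052873670196894 1.2725063522846267
[[ 0.02   0.192 -0.047 -0.137 -0.08  -0.13 ]
 [-0.126  0.122  0.006  0.041 -0.073 -0.418]
 [-0.102 -0.196  0.112  0.134 -0.206 -0.275]
 [ 0.013  0.06   0.015 -0.083  0.03  -0.05 ]
 [-0.047  0.002 -0.118 -0.041  0.025  0.509]
 [ 0.038 -0.068  0.029  0.022 -0.004 -0.373]
 [ 0.011 -0.002  0.047  0.021 -0.005  0.57 ]
 [-0.064 -0.049 -0.075  0.001 -0.089 -0.458]
 [-0.085  0.007 -0.025  0.001 -0.291 -0.465]
 [ 0.036 -0.056  0.015 -0.046  0.021  0.398]
 [ 0.04   0.151  0.041 -0.06  -0.186  0.705]]
```

```bash
cat > kin2.py <<'E'
from kin import *
import itertools
out=[]
def r2(x,S,P):
    Q=P.copy();Q[7]=x[0];Q[24]=x[1];Q[3]=x[2];Q[0]=x[3];Q[20]=x[4];Q[1]=x[5];Q[2]=x[6]
    r=[]
    for q,p,v in D[::2]:
        T=fk(np.array(q)*S,Q); r+=list(T[:3,3]-p)+list(.3*(T[:3,:3]-R.from_rotvec(v).as_matrix()).ravel())
    return np.array(r)
for S in itertools.product([1,-1],repeat=6):
    S=np.array(list(S)+[-1])
    for b in (0,np.pi/2,np.pi,-np.pi/2):
        for o7 in (0,np.pi/2,np.pi,-np.pi/2):
            x=least_squares(r2,[b,o7,.27,.267,0,.293,.3425],args=(S,P0),max_nfev=12,method="lm" if 0 else "trf")
            out.append((x.cost,S,x.x))
out.sort(key=lambda a:a[0])
for o in out[:6]: print(round(o[0],4),o[1],o[2].round(3))
np.savez("S.npz",S=out[0][1],x=out[0][2])
E
time timeout 500 python3 kin2.py
```

```text
0.2483 [-1 -1 -1  1  1  1 -1] [ 2.732  1.577  0.126  0.007  0.442  0.484 -0.664]
0.2483 [-1 -1 -1  1  1  1 -1] [ 2.732  1.577  0.126  0.007  0.442  0.484 -0.664]
0.2483 [-1 -1 -1  1  1  1 -1] [ 2.733  1.578  0.126  0.007  0.442  0.484 -0.664]
0.2483 [-1  1 -1  1  1  1 -1] [ 5.872  1.576  0.126  0.008 -2.698  0.483 -0.664]
0.2483 [-1  1 -1  1  1  1 -1] [ 5.872  1.576  0.126  0.008 -2.698  0.483 -0.664]
0.2483 [-1  1 -1  1  1  1 -1] [ 5.87   1.574  0.126  0.01  -2.698  0.482 -0.664]
real	2m33.729s
user	2m29.251s
sys	0m0.296s
```

```bash
cat > kin3.py <<'E'
import numpy as np, itertools
from kin import D
from scipy.optimize import least_squares
from scipy.spatial.transform import Rotation as R
Q=np.array([d[0] for d in D]);X=np.array([d[1] for d in D]);M=R.from_rotvec([d[2] for d in D]).as_matrix()
ax="zyzyzyz"
def rots(th,Q,S):
    n=len(Q);o=[];A=np.tile(np.eye(3),(n,1,1))
    for i in range(7):
        t=S[i]*Q[:,i]+th[i];c,s=np.cos(t),np.sin(t);B=np.zeros((n,3,3))
        if ax[i]=="z": B[:,0,0]=c;B[:,1,1]=c;B[:,0,1]=-s;B[:,1,0]=s;B[:,2,2]=1
        else: B[:,0,0]=c;B[:,2,2]=c;B[:,0,2]=s;B[:,2,0]=-s;B[:,1,1]=1
        A=A@B;o.append(A)
    return o
if __name__=="__main__":
    rng=np.random.default_rng(0);out=[]
    for S in itertools.product([1,-1],repeat=7):
        if S[1]<0: continue
        S=np.array(S)
        for k in range(8):
            t0=rng.choice([0,0,np.pi/2,np.pi,-np.pi/2],7)+rng.normal(0,.1,7)
            x=least_squares(lambda t:(rots(t,Q,S)[-1]-M).ravel(),t0,max_nfev=40); out.append((x.cost,tuple(S),x.x))
    out.sort(key=lambda a:a[0])
    for o in out[:12]: print(round(o[0],5),o[1],((o[2]+np.pi)%(2*np.pi)-np.pi).round(3))
    c,S,th=out[0]
    A=np.concatenate([a for a in [np.concatenate(list(r)) for r in rots(th,Q,S)]],axis=1)
    sol,*_=np.linalg.lstsq(A,X.ravel(),rcond=1e-3); print(sol.reshape(7,3).round(3)); print("res mm",np.abs((A@sol-X.ravel())*1000).reshape(-1,3).max(1).round(1))
    np.savez("K.npz",S=S,th=th,sol=sol)
E
time timeout 500 python3 kin3.py
```

```text
0.00044 (np.int64(-1), np.int64(1), np.int64(1), np.int64(-1), np.int64(-1), np.int64(1), np.int64(-1)) [-9.000e-03 -3.139e+00 -3.137e+00 -3.139e+00  3.141e+00  1.000e-03
  1.560e+00]
0.00044 (np.int64(-1), np.int64(1), np.int64(-1), np.int64(-1), np.int64(-1), np.int64(-1), np.int64(-1)) [-9.000e-03  2.000e-03  3.137e+00  3.000e-03 -1.000e-03 -1.000e-03
 -1.582e+00]
0.00044 (np.int64(-1), np.int64(1), np.int64(-1), np.int64(-1), np.int64(-1), np.int64(-1), np.int64(-1)) [-9.000e-03  2.000e-03  3.137e+00  3.000e-03 -1.000e-03 -1.000e-03
 -1.582e+00]
0.00044 (np.int64(-1), np.int64(1), np.int64(-1), np.int64(-1), np.int64(1), np.int64(-1), np.int64(-1)) [-9.000e-03  2.000e-03  3.137e+00 -3.139e+00  1.000e-03  3.141e+00
 -1.582e+00]
0.00044 (np.int64(-1), np.int64(1), np.int64(-1), np.int64(-1), np.int64(1), np.int64(-1), np.int64(-1)) [-9.000e-03  2.000e-03  3.137e+00 -3.139e+00  1.000e-03  3.141e+00
 -1.582e+00]
0.00044 (np.int64(-1), np.int64(1), np.int64(-1), np.int64(1), np.int64(1), np.int64(-1), np.int64(-1)) [-9.000e-03  2.000e-03 -4.000e-03  3.139e+00 -3.141e+00  3.141e+00
 -1
[... 677 characters left out ...]
.139e+00  4.000e-03  3.139e+00 -1.000e-03  1.000e-03
  1.560e+00]
0.00044 (np.int64(-1), np.int64(1), np.int64(-1), np.int64(-1), np.int64(1), np.int64(-1), np.int64(-1)) [-9.000e-03  2.000e-03  3.137e+00 -3.139e+00  1.000e-03  3.141e+00
 -1.582e+00]
0.00044 (np.int64(-1), np.int64(1), np.int64(1), np.int64(-1), np.int64(-1), np.int64(-1), np.int64(-1)) [-9.000e-03 -3.139e+00 -3.137e+00 -3.139e+00 -1.000e-03 -1.000e-03
 -1.582e+00]
[[ 0.005 -0.007  0.349]
 [ 0.007 -0.007 -0.256]
 [ 0.008  0.002 -0.256]
 [-0.01   0.002  0.236]
 [-0.004 -0.001  0.236]
 [ 0.008 -0.001  0.181]
 [ 0.    -0.001  0.181]]
res mm [1.3 2.1 1.4 0.8 1.7 1.9 2.  0.6 0.8 1.9 1.9]
real	0m54.288s
user	0m53.012s
sys	0m0.214s
```

```bash
cat > arm.py <<'E'
import numpy as np
from scipy.optimize import lsq_linear, least_squares
from scipy.spatial.transform import Rotation as R
from kin3 import rots
S=np.array([-1,1,-1,-1,-1,-1,-1]); TH=np.array([0,0,np.pi,0,0,0,-np.pi/2]); L=[.349,.512,.472,.362]
lo=np.array([-2.88,-.31,-1.54,.2,-1.41,.19,-2.57]);hi=np.array([2.88,2.03,1.56,2.42,4.55,2.02,2.57]);vm=np.array([2.57,2.57]+[3.14]*5)*.7
def fk(q):
    r=[a[0] for a in rots(TH,np.array([q]),S)]; z=np.array([0,0,1.])
    return z*L[0]+r[1]@z*L[1]+r[3]@z*L[2]+r[6]@z*L[3], r[6]
def err(q,p,Rm):
    x,m=fk(q); return np.r_[p-x,(R.from_matrix(Rm)*R.from_matrix(m).inv()).as_rotvec()]
def jac(q):
    J=np.zeros((6,7)); x,m=fk(q)
    for i in range(7):
        d=np.array(q,float);d[i]+=1e-5;y,n=fk(d);J[:3,i]=(y-x)/1e-5;J[3:,i]=R.from_matrix(n@m.T).as_rotvec()/1e-5
    return J
def rot(yaw): return (R.from_euler('z',np.radians(yaw))*R.from_rotvec([np.pi,0,0])).as_matrix()
E
cat > t1.py <<'E'
from arm import *
from kin import D
for q,p,v in D: 
    e=err(q,np.array(p),R.from_rotvec(v).as_matrix()); print(np.abs(e[:3]).max().round(4),np.abs(e[3:]).max().round(3),end="; ")
rng=np.random.default_rng(1)
tg=dict(m4=(.447,-.1235,.038,-6.4),m3=(.452,.0266,.038,13.5),m2=(.428,.197,.038,-13.8),m1=(.51,.367,.038,-5.3),s4=(.643,.039,.045,6.5),s1=(.6225,.218,.045,6.5),sl=(.63,-.145,.065,-6.4),tray=(.40,-.33,.03,0),key=(.539,-.393,.05,0))
print()
for n,(x,y,z,a) in tg.items():
  for f in (0,180):
    sols=[]
    for k in range(25):
        q0=rng.uniform(lo,hi); r=least_squares(err,q0,args=(np.array([x,y,z]),rot(a+f)),bounds=(lo,hi),max_nfev=25)
        if r.cost<1e-8: sols.append(r.x)
    sols=np.array(sols)
    if len(sols):
        m=np.minimum(sols-lo,hi-sols).min(1);i=np.argsort(-m)[:3]; print(n,f,len(sols),"j3 range",sols[:,2].min().round(2),sols[:,2].max().round(2),"best",m[i[0]].round(2),sols[i[0]].round(2))
    else: print(n,f,"none")
E
time timeout 500 python3 t1.py
```

```text
0.0262 0.0; 0.019 0.004; 0.0208 0.006; 0.0182 0.005; 0.0231 0.009; 0.0134 0.005; 0.0155 0.005; 0.0127 0.005; 0.014 0.005; 0.0154 0.009; 0.0214 0.005; 
m4 0 3 j3 range -0.49 1.03 best 0.26 [-0.55  0.74  1.03  2.16 -0.93  0.8  -0.58]
m4 180 8 j3 range -1.2 0.18 best 0.26 [ 0.76  0.53 -0.59  2.16  0.53  0.6   1.25]
m3 0 5 j3 range -0.71 1.17 best 0.24 [-0.53  0.51  0.56  2.18 -0.5   0.58 -0.94]
m3 180 4 j3 range -1.53 -0.04 best 0.24 [ 0.25  0.47 -0.36  2.18  0.32  0.54  1.46]
m2 0 1 j3 range -0.3 -0.3 best 0.09 [-0.18  0.48 -0.3   2.14  0.26  0.55 -2.48]
m2 180 4 j3 range -0.67 0.78 best 0.28 [-1.07  0.61  0.78  2.14 -0.7   0.67  1.53]
m1 0 2 j3 range -0.05 0.49 best 0.59 [-0.98  0.72  0.49  1.75 -0.46  0.78 -1.93]
m1 180 6 j3 range -1.18 0.53 best 0.67 [-0.09  0.81 -0.76  1.75  0.71  0.88  0.3 ]
s4 0 3 j3 range -0.5 0.33 best 0.63 [ 0.29  0.73 -0.5   1.71  0.45  0.82 -1.87]
s4 180 8 j3 range -1.07 0.17 best 0.71 [ 0.45  0.81 -0.74  1.71  0.68  0.9   1.11]
s1 0 2 j3 range 0.19 0.43 best 0.63 [-0.64  0.74  0.43  1.67 -0.39  0.82 -1.49]
s1 180 3 j3 range -0.76 -0.51 best 0.74 [ 0.18  0.84 -0.76  1.67  0.7   0.93  0.83]
sl 0 4 j3 range -1.04 0.48 best 0.66 [-0.12  0.7   0.48  1.7  -0.41  0.85 -1.14]
sl 180 5 j3 range -1.37 0.28 best 0.72 [ 0.78  0.81 -0.81  1.7   0.7   0.95  1.15]
tray 0 10 j3 range -0.82 0.59 best 0.39 [ 1.09  0.59 -0.49  2.03  0.47  0.63 -1.29]
tray 180 6 j3 range -1.48 0.27 best 0.39 [ 1.1   0.6  -0.51  2.03  0.49  0.63  1.83]
key 0 6 j3 range -1.17 -0.16 best 0.75 [ 1.14  0.85 -0.77  1.65  0.7   0.94 -1.45]
key 180 3 j3 range -0.58 -0.16 best 0.69 [ 1.02  0.78 -0.58  1.64  0.52  0.88  1.81]
real	1m14.816s
user	1m15.162s
sys	0m0.153s
```

```bash
cat >> arm.py <<'E'
def sim(q,p,Rm,rows,sub=4,lam=1e-4):
    q=np.array(q,float); x,m=fk(q)
    for k in range(rows):
        x,m=fk(q); e=err(q,p,Rm)  # go towards target, capped
        f=min(1,.0625/max(np.linalg.norm(e[:3]),1e-9),np.radians(10.7)/max(np.linalg.norm(e[3:]),1e-9))
        xt=x+f*e[:3]; mt=(R.from_rotvec(f*e[3:])*R.from_matrix(m)).as_matrix()
        for j in range(sub):
            e=err(q,xt,mt)/(sub-j); J=jac(q); dt=.125/sub
            l=np.maximum(lo-q,-vm*dt)-1e-9;h=np.minimum(hi-q,vm*dt)+1e-9
            q=q+lsq_linear(np.r_[J,np.sqrt(lam)*np.eye(7)],np.r_[e,np.zeros(7)],(l,h)).x
    return q
E
cat > t2.py <<'E'
from arm import *
q=[ 0.53,0.37,-1.,1.39,0.31,1.56,-2.03]; p0,_=fk(q)
off=p0-np.array([.5778,.0866,.4447]);print(off)
t=np.array([.447,-.1235,.26])+off
q=sim(q,t,rot(-95),10);print(q.round(2)); q=sim(q,t,rot(-186.4),10);print(q.round(2),"real -.49 1.03 1.56 2.17 -1.15 1.42 -2.57")
q=[ -.49,1.03,1.56,2.17,-1.15,1.42,-2.57]
q=sim(q,np.array([.44,-.126,.36]),rot(-90),8);print(q.round(2),"real -1.09  0.28  1.56  1.84 -0.29  1.33 -2.57")
q=[-1.09,0.28,1.56,1.84,-0.29,1.33,-2.57];q=sim(q,np.array([.45,-.1,.4]),rot(0),10);print(q.round(2),"real -1.37 -0.28  1.31  1.8   0.28  1.42 -1.68")
E
time python3 t2.py
```

```text
[0.00335687 0.02076834 0.00809716]
[-0.11  0.2   0.63  1.97 -0.2   1.03 -2.57]
[-0.34  1.1   1.56  2.37 -1.32  1.31 -2.57] real -.49 1.03 1.56 2.17 -1.15 1.42 -2.57
[-1.06  0.26  1.56  1.84 -0.27  1.31 -2.57] real -1.09  0.28  1.56  1.84 -0.29  1.33 -2.57
[-1.12 -0.    1.33  1.78  0.    1.36 -1.36] real -1.37 -0.28  1.31  1.8   0.28  1.42 -1.68
real	0m2.464s
user	0m2.828s
sys	0m0.163s
```

```bash
nproc; cat > t3.py <<'E'
from arm import *
from multiprocessing import Pool
import time
q0=np.array([-1.84,-.31,1.2,2.03,.56,1.29,2.57])
def run(seed):
    r=np.random.default_rng(seed);res=[];t0=time.time()
    while time.time()-t0<110:
        w=[];q=q0
        for k in range(r.integers(1,3)):
            p=np.array([r.uniform(.3,.75),r.uniform(-.5,.5),r.uniform(.4,.6)]).round(2);a=float(r.integers(0,36)*10)
            q=sim(q,p,rot(a),10,2);w.append((p.tolist(),a,fk(q)[0].round(2).tolist()))
            if fk(q)[0][2]<.25: break
        else:
            g=np.array([.47,0.,.32]);f=sim(q,g,rot(180),14,2);e=err(f,g,rot(180))
            res.append((abs(f[2]+.5)+5*np.linalg.norm(e)+max(0,.3-np.minimum(f-lo,hi-f).min()),f.round(2).tolist(),np.linalg.norm(e).round(3),w))
    return res
if __name__=="__main__":
    import os;n=os.cpu_count()
    with Pool(n) as P: o=sum(P.map(run,range(n)),[])
    o.sort(key=lambda a:a[0]);print(len(o))
    for a in o[:6]: print(a)
E
OMP_NUM_THREADS=1 timeout 200 python3 t3.py
```

```text
4
815
(np.float64(0.0951399128970244), [0.38, 0.07, -0.4, 1.89, 0.03, 1.18, 1.54], np.float64(0.0), [([0.72, -0.38, 0.59], 150.0, [0.47, -0.22, 0.54]), ([0.32, 0.44, 0.47], 60.0, [0.34, 0.31, 0.48])])
(np.float64(0.1791507598704035), [0.31, 0.07, -0.32, 1.89, 0.02, 1.18, 1.55], np.float64(0.0), [([0.67, 0.43, 0.43], 200.0, [0.67, 0.43, 0.43]), ([0.65, -0.26, 0.46], 290.0, [0.58, 0.13, 0.44])])
(np.float64(0.19660338350170653), [0.29, 0.07, -0.3, 1.89, 0.02, 1.18, 1.55], np.float64(0.0), [([0.7, -0.45, 0.52], 190.0, [0.46, -0.27, 0.51]), ([0.38, 0.27, 0.59], 100.0, [0.38, 0.25, 0.59])])
(np.float64(0.27110555402419784), [0.22, 0.07, -0.23, 1.89, 0.02, 1.18, 1.55], np.float64(0.0), [([0.46, 0.19, 0.6], 110.0, [0.44, 0.15, 0.5]), ([0.71, -0.49, 0.52], 250.0, [0.63, -0.17, 0.5])])
(np.float64(0.37194121838070776), [0.12, 0.06, -0.13, 1.89, 0.01, 1.18, 1.56], np.float64(0.0), [([0.41, 0.22, 0.5], 160.0, [0.41, 0.2, 0.48]), ([0.72, -0.27, 0.48], 240.0, [0.68, -0.12, 0.48])])
(np.float64(0.5308008321174864), [-0.03, 0.06, 0.03, 1.89, -0.0, 1.18, 1.57], np.float64(0.0), [([0.31, -0.0, 0.47], 210.0, [0.32, -0.0, 0.47]), ([0.46, 0.46, 0.43], 280.0, [0.46, 0.46, 0.43])])
```

```bash
python3 - <<'E'
from h import *
st();go([.67,.43,.43],200)
E
```

```text
13.7 p [0.4376 0.078  0.3266] yaw [ -75.8  -13.6 -175.1] j [-1.84 -0.31  1.2   2.03  0.56  1.29  2.57] w 0.0509 F [-0.3  0.2  0.2] g 0.0
go [-0.4197, -0.5415, -0.2335] [-0.0774, -0.0415, 0.4685] mm 434 deg 85.8
```

Emit:
step_arm --commands '[-0.4197, -0.5415, -0.2335, -0.0774, -0.0415, 0.4685, 0.6, -0.4197, -0.5415, -0.2335, -0.0774, -0.0415, 0.4685, 0.6, -0.4197, -0.5415, -0.2335, -0.0774, -0.0415, 0.4685, 0.6, -0.4197, -0.5415, -0.2335, -0.0774, -0.0415, 0.4685, 0.6, -0.4197, -0.5415, -0.2335, -0.0774, -0.0415, 0.4685, 0.6, -0.4197, -0.5415, -0.2335, -0.0774, -0.0415, 0.4685, 0.6, -0.4197, -0.5415, -0.2335, -0.0774, -0.0415, 0.4685, 0.6, -0.4197, -0.5415, -0.2335, -0.0774, -0.0415, 0.4685, 0.6, -0.4197, -0.5415, -0.2335, -0.0774, -0.0415, 0.4685, 0.6, -0.4197, -0.5415, -0.2335, -0.0774, -0.0415, 0.4685, 0.6]'

```text
t: 14.95
eef_pos: [0.4542, 0.2771, 0.4551]
tcp_rot: [-0.534, 3.038, 0.034]
contact_force: [-0.1, 0.0, 0.0]
width: 0.0513
gripper_force: 0.0
```

```bash
cat > plan.py <<'E'
from h import *
import arm
s=st();q=s["joints"];off=arm.fk(q)[0]-s["eef_pos"]
def P(*wps):
    f=q
    for p,a,n in wps: f=arm.sim(f,np.array(p)+off,arm.rot(a),n,2);print(p,a,"->",(arm.fk(f)[0]-off).round(3),f.round(2))
E
python3 - <<'E'
from plan import *
P(([.65,-.26,.46],290,10),([.47,0,.32],180,14))
P(([.65,-.1,.46],290,10),([.47,0,.32],180,14))
P(([.65,-.26,.46],310,10),([.47,0,.32],180,14))
P(([.6,.3,.46],300,12),([.47,0,.32],180,14))
go([.65,-.26,.46],290)
go([.65,-.26,.46],310)
E
```

```text
14.95 p [0.4542 0.2771 0.4551] yaw [-160.1    3.4  179.3] j [-2.43 -0.31  1.56  1.6   0.33  1.49  1.04] w 0.0513 F [-0.1  0.   0. ] g 0.0
[0.65, -0.26, 0.46] 290 -> [0.505 0.075 0.445] [-1.99 -0.31  1.47  1.65  0.41  1.52  2.57]
[0.47, 0, 0.32] 180 -> [ 0.47 -0.    0.32] [-1.76 -0.27  1.56  1.91  0.29  1.25  1.27]
[0.65, -0.1, 0.46] 290 -> [0.495 0.139 0.446] [-2.15 -0.31  1.5   1.64  0.4   1.52  2.57]
[0.47, 0, 0.32] 180 -> [ 0.47 -0.    0.32] [-1.76 -0.27  1.56  1.91  0.29  1.25  1.27]
[0.65, -0.26, 0.46] 310 -> [0.469 0.141 0.437] [-2.04 -0.31  1.36  1.71  0.42  1.51  2.57]
[0.47, 0, 0.32] 180 -> [ 0.47 -0.    0.32] [-1.76 -0.27  1.56  1.91  0.29  1.25  1.27]
[0.6, 0.3, 0.46] 300 -> [0.424 0.315 0.464] [-2.56 -0.31  1.56  1.58  0.36  1.53  2.57]
[0.47, 0, 0.32] 180 -> [0.47 0.   0.32] [-1.76 -0.27  1.56  1.91  0.29  1.25  1.27]
go [-0.0026, -0.9525, -0.0191] [-0.0121, 0.0179, -0.5003] mm 572 deg 90.1
go [-0.0026, -0.9525, -0.0191] [-0.0158, 0.0164, -0.6113] mm 572 deg 110.1
```

```bash
cat >> arm.py <<'E'
def sim2(q,p,Rm,rows,sub=1,lam=1e-3,it=1,scale=True,iters=6):
    q=np.array(q,float);cx,cm=fk(q)
    for k in range(rows):
        d=p-cx; w=(R.from_matrix(Rm)*R.from_matrix(cm).inv()).as_rotvec()
        f=min(1,.0625/max(np.linalg.norm(d),1e-9),np.radians(10.7)/max(np.linalg.norm(w),1e-9))
        xt=cx+f*d; mt=(R.from_rotvec(f*w)*R.from_matrix(cm)).as_matrix(); g=q.copy()
        for j in range(iters):
            e=err(g,xt,mt);J=jac(g); g=np.clip(g+J.T@np.linalg.solve(J@J.T+lam*np.eye(6),e),lo,hi)
        dq=g-q; s=min(1,(vm*.125/np.maximum(abs(dq),1e-9)).min()); q=q+s*dq; cx,cm=fk(q)
    return q
E
cat > t4.py <<'E'
from arm import *
tests=[([-1.84,-.31,1.2,2.03,.56,1.29,2.57],(.67,.43,.43),200,10,[-2.43,-.31,1.56,1.6,.33,1.49,1.04]),
([-1.09,0.28,1.56,1.84,-0.29,1.33,-2.57],(.45,-.1,.4),0,10,[-1.37,-.28,1.31,1.8,.28,1.42,-1.68]),
([-1.7,-.31,1.5,1.75,.35,1.42,2.57],(.5,-.1,.4),300,8,[-1.84,-.31,1.2,2.03,.56,1.29,2.57]),
([-1.55,-.31,1.56,1.95,.33,1.21,1.35],(.447,-.1235,.12),173.6,5,[-1.49,-.31,1.56,2.26,.41,.88,1.28]),
([-1.49,-.31,1.56,2.26,.41,.88,1.28],(.5,-.1,.4),255,10,[-1.7,-.31,1.5,1.75,.35,1.42,2.57])]
for q,p,a,n,r in tests:
    print("real",r)
    print("  lsq",sim(q,np.array(p),rot(a),n,2).round(2))
    for lam in (1e-4,1e-2):
        for it in (1,3,10): print("  ",lam,it,sim2(q,np.array(p),rot(a),n,lam=lam,iters=it).round(2))
E
time timeout 300 python3 t4.py
```

```text
real [-2.43, -0.31, 1.56, 1.6, 0.33, 1.49, 1.04]
  lsq [-0.97  0.89  1.22  0.78 -0.86  1.83  1.7 ]
   0.0001 1 [-1.11  0.8   1.18  1.   -0.7   1.71  1.95]
   0.0001 3 [-0.96  0.87  1.13  0.78 -0.79  1.81  1.67]
   0.0001 10 [-2.88 -0.31  1.56  1.21  1.    1.9   0.97]
   0.01 1 [-1.13  0.72  1.14  1.12 -0.64  1.65  1.87]
   0.01 3 [-2.88 -0.31  1.56  1.4   0.71  1.61  1.15]
   0.01 10 [-2.88 -0.31  1.56  1.32  0.86  1.74  1.03]
real [-1.37, -0.28, 1.31, 1.8, 0.28, 1.42, -1.68]
  lsq [-1.12 -0.    1.33  1.78  0.    1.36 -1.36]
   0.0001 1 [-1.12 -0.    1.34  1.78  0.    1.36 -1.36]
   0.0001 3 [-1.1  -0.    1.32  1.78  0.    1.36 -1.36]
   0.0001 10 [-1.1  -0.    1.32  1.78  0.    1.36 -1.36]
   0.01 1 [-1.3  -0.12  1.41  1.79  0.12  1.37 -1.48]
   0.01 3 [-1.25 -0.05  1.43  1.79  0.05  1.36 -1.41]
   0.01 10 [-1.15 -0.01  1.36  1.78  0.01  1.36 -1.36]
real [-1.84, -0.31, 1.2, 2.03, 0.56, 1.29, 2.57]
  lsq [-2.01 -0.31  1.26  1.97  0.44  1.32  2.57]
   0.0001 1 [-1.72 -0.31  1.31  1.76  0.66  1.5   2.57]
   0.0001 3 [-1.74 -0.31  1.26  1.78  0.71  1.52  2.57]
   0.0001 10 [-1.74 -0.31 
[... 396 characters left out ...]
9   1.08]
   0.0001 10 [-1.96 -0.31  1.56  2.19  0.68  0.91  1.04]
   0.01 1 [-1.83 -0.31  1.56  2.2   0.52  0.89  1.22]
   0.01 3 [-1.85 -0.31  1.56  2.2   0.6   0.9   1.14]
   0.01 10 [-1.86 -0.31  1.56  2.2   0.63  0.91  1.1 ]
real [-1.7, -0.31, 1.5, 1.75, 0.35, 1.42, 2.57]
  lsq [-1.78 -0.31  1.56  1.75  0.34  1.41  2.57]
   0.0001 1 [-1.77 -0.31  1.56  1.69  0.45  1.46  2.57]
   0.0001 3 [-1.77 -0.31  1.56  1.69  0.42  1.45  2.57]
   0.0001 10 [-1.77 -0.31  1.56  1.69  0.42  1.45  2.57]
   0.01 1 [-1.75 -0.31  1.55  1.7   0.45  1.46  2.57]
   0.01 3 [-1.76 -0.31  1.56  1.7   0.42  1.45  2.57]
   0.01 10 [-1.76 -0.31  1.56  1.7   0.42  1.45  2.57]
real	0m6.822s
user	0m7.355s
sys	0m0.097s
```

```bash
cat >> arm.py <<'E'
def sim3(q,p,Rm,rows,sub=2,lam=1e-4,w=1.,ind=True):
    q=np.array(q,float); W=np.array([1,1,1,w,w,w])
    for k in range(rows):
        x,m=fk(q); e=err(q,p,Rm)
        f=min(1,.0625/max(np.linalg.norm(e[:3]),1e-9));g=min(1,np.radians(10.7)/max(np.linalg.norm(e[3:]),1e-9))
        if not ind: f=g=min(f,g)
        xt=x+f*e[:3]; mt=(R.from_rotvec(g*e[3:])*R.from_matrix(m)).as_matrix()
        for j in range(sub):
            e=err(q,xt,mt)/(sub-j); J=jac(q); dt=.125/sub
            l=np.maximum(lo-q,-vm*dt)-1e-9;h=np.minimum(hi-q,vm*dt)+1e-9
            q=q+lsq_linear(np.r_[J*W[:,None],np.sqrt(lam)*np.eye(7)],np.r_[e*W,np.zeros(7)],(l,h)).x
    return q
V=[dict(ind=False),dict(ind=True,w=.3),dict(ind=True,lam=1e-2)]
E
cat > t5.py <<'E'
from arm import *
from multiprocessing import Pool
import time,sys
from plant import state
s=state();q0=s["joints"];off=fk(q0)[0]-s["eef_pos"]
a0=np.degrees(2*np.arctan2(s["tcp_rot"][1],s["tcp_rot"][0]))
def run(seed):
    r=np.random.default_rng(seed);res=[];t0=time.time()
    while time.time()-t0<80:
        p=np.array([r.uniform(.3,.75),r.uniform(-.6,.5),r.uniform(.25,.6)]).round(2);a=round(a0+r.uniform(-100,100))
        F=[];sc=[]
        for v in V:
            f=sim3(q0,p+off,rot(a),10,**v);F.append(f);mg=np.minimum(f-lo,hi-f)
            sc.append(abs(f[2]+.3)+abs(np.minimum(f[1],.3)-.3)+.3*max(0,abs(f[6])-2)+(5 if (fk(f)[0]-off)[2]<.2 else 0))
            if sc[-1]>2.3: break
        res.append((max(sc),p.tolist(),a,[f.round(2).tolist() for f in F],(fk(f)[0]-off).round(2)))
    return res
if __name__=="__main__":
    print(q0.round(2),a0)
    with Pool(4) as P: o=sum(P.map(run,range(4)),[])
    o.sort(key=lambda a:a[0]);print(len(o))
    for a in o[:5]: print(a)
E
OMP_NUM_THREADS=1 timeout 200 python3 t5.py; python3 - <<'E'
import sys;sys.path.insert(0,'.')
from arm import *
for v in V: print(sim3([-1.84,-.31,1.2,2.03,.56,1.29,2.57],np.array((.67,.43,.43)),rot(200),10,**v).round(2))
E
```

```text
[-2.43 -0.31  1.56  1.6   0.33  1.49  1.04] 199.92186316567754
1312
(np.float64(1.2742001416665591), [0.31, -0.05, 0.46], 206, [[-0.18, -0.31, 0.25, 1.88, 0.08, 1.57, 2.08], [-0.18, -0.31, 0.25, 1.88, 0.08, 1.6, 2.08], [-0.33, -0.31, 0.36, 1.88, 0.11, 1.57, 2.03]], array([ 0.34, -0.05,  0.46]))
(np.float64(1.275384801542429), [0.32, -0.02, 0.41], 112, [[-0.18, -0.31, 0.19, 2.0, 0.06, 1.45, 0.37], [-0.18, -0.31, 0.19, 2.0, 0.06, 1.47, 0.37], [-0.43, -0.31, 0.37, 1.99, 0.11, 1.45, 0.29]], array([ 0.34, -0.02,  0.41]))
(np.float64(1.315392958195265), [0.31, -0.08, 0.51], 146, [[-0.18, -0.31, 0.31, 1.77, 0.09, 1.67, 1.1], [-0.18, -0.31, 0.31, 1.77, 0.1, 1.7, 1.1], [-0.32, -0.31, 0.41, 1.76, 0.12, 1.68, 1.05]], array([ 0.33, -0.08,  0.51]))
(np.float64(1.328932871874371), [0.31, -0.06, 0.59], 157, [[-0.18, -0.31, 0.25, 1.6, 0.08, 1.84, 1.25], [-0.18, -0.31, 0.25, 1.6, 0.08, 1.85, 1.25], [-0.44, -0.31, 0.42, 1.58, 0.13, 1.85, 1.16]], array([ 0.33, -0.06,  0.59]))
(np.float64(1.3417166269078709), [0.3, 0.16, 0.56], 146, [[-1.09, -0.31, 0.39, 1.66, 0.12, 1.77, 0.29], [-1.09, -0.31, 0.39, 1.66, 0.12, 1.77, 0.29], [-1.15, -0.31, 0.43, 1.65, 0.13, 1.78, 0.27]], array([0.3 , 0.16, 0.56]))
[-0.97  0.89  1.22  0.78 -0.86  1.83  1.7 ]
[-0.97  0.89  1.19  0.78 -0.84  1.83  1.69]
[-1.1   0.75  1.15  1.05 -0.68  1.69  1.75]
```

```bash
python3 - <<'E'
from h import *
go([.32,-.03,.42],120)
E
```

```text
go [0.3874, -0.4054, 0.0307] [0.0164, 0.0133, 0.4439] mm 337 deg 80.0
```

Emit:
step_arm --commands '[0.3874, -0.4054, 0.0307, 0.0164, 0.0133, 0.4439, 0.6, 0.3874, -0.4054, 0.0307, 0.0164, 0.0133, 0.4439, 0.6, 0.3874, -0.4054, 0.0307, 0.0164, 0.0133, 0.4439, 0.6, 0.3874, -0.4054, 0.0307, 0.0164, 0.0133, 0.4439, 0.6, 0.3874, -0.4054, 0.0307, 0.0164, 0.0133, 0.4439, 0.6, 0.3874, -0.4054, 0.0307, 0.0164, 0.0133, 0.4439, 0.6, 0.3874, -0.4054, 0.0307, 0.0164, 0.0133, 0.4439, 0.6, 0.3874, -0.4054, 0.0307, 0.0164, 0.0133, 0.4439, 0.6, 0.3874, -0.4054, 0.0307, 0.0164, 0.0133, 0.4439, 0.6, 0.3874, -0.4054, 0.0307, 0.0164, 0.0133, 0.4439, 0.6]'

```text
t: 16.2
eef_pos: [0.3344, -0.0056, 0.4288]
tcp_rot: [0.856, 2.989, 0.037]
contact_force: [-0.7, -0.2, 0.7]
width: 0.0515
gripper_force: 0.0
```

```bash
sed -i 's/arm.sim(f,np.array(p)+off,arm.rot(a),n,2)/arm.sim3(f,np.array(p)+off,arm.rot(a),n)/' plan.py; python3 - <<'E'
from plan import *
P(([.447,-.123,.28],173.6,10),([.447,-.123,.038],173.6,8))
P(([.447,-.123,.28],173.6,10),([.643,.039,.2],186.5,8),([.45,.03,.2],193.5,8),([.452,.0266,.038],193.5,8),([.64,.1,.2],186.5,8),([.428,.197,.2],166.2,8),([.428,.197,.038],166.2,8))
go([.447,-.123,.28],173.6)
E
```

```text
16.2 p [ 0.3344 -0.0056  0.4288] yaw [148.    1.4 178.2] j [-0.18 -0.31  0.09  1.96  0.02  1.45  0.92] w 0.0515 F [-0.7 -0.2  0.7] g 0.0
[0.447, -0.123, 0.28] 173.6 -> [ 0.447 -0.123  0.28 ] [-0.13  0.07  0.37  1.98 -0.03  1.1   1.7 ]
[0.447, -0.123, 0.038] 173.6 -> [ 0.447 -0.123  0.038] [-0.03  0.45  0.29  2.18 -0.24  0.54  1.9 ]
[0.447, -0.123, 0.28] 173.6 -> [ 0.447 -0.123  0.28 ] [-0.13  0.07  0.37  1.98 -0.03  1.1   1.7 ]
[0.643, 0.039, 0.2] 186.5 -> [0.643 0.039 0.2  ] [-0.27  0.48  0.23  1.62 -0.12  1.05  1.68]
[0.45, 0.03, 0.2] 193.5 -> [0.45 0.03 0.2 ] [-0.33  0.15  0.22  2.08 -0.04  0.92  1.72]
[0.452, 0.0266, 0.038] 193.5 -> [0.452 0.027 0.038] [-0.27  0.44  0.18  2.18 -0.15  0.53  1.83]
[0.64, 0.1, 0.2] 186.5 -> [0.64 0.1  0.2 ] [-0.37  0.49  0.23  1.61 -0.13  1.06  1.59]
[0.428, 0.197, 0.2] 166.2 -> [0.428 0.197 0.2  ] [-0.72  0.21  0.26  2.01 -0.07  0.93  0.91]
[0.428, 0.197, 0.038] 166.2 -> [0.428 0.197 0.038] [-0.66  0.47  0.21  2.12 -0.18  0.56  1.01]
go [-0.2565, -0.0745, 0.2523] [0.0081, 0.01, -0.1421] mm 220 deg 25.7
```

```bash
python3 - <<'E'
from h import *
go([.4465,-.1233,.13],173.6)
go([.4465,-.1233,.038],173.6,([.4465,-.1233,.13],173.6))
E
```

```text
go [-0.2499, -0.0833, 0.502] [0.0081, 0.01, -0.1421] mm 340 deg 25.7
go [0.0, -0.0, 0.1533] [0.0, 0.0, 0.0] mm 92 deg 0.0
```

Emit:
step_arm --commands '[-0.2499, -0.0833, 0.502, 0.0081, 0.01, -0.1421, 0.6, -0.2499, -0.0833, 0.502, 0.0081, 0.01, -0.1421, 0.6, -0.2499, -0.0833, 0.502, 0.0081, 0.01, -0.1421, 0.6, -0.2499, -0.0833, 0.502, 0.0081, 0.01, -0.1421, 0.6, -0.2499, -0.0833, 0.502, 0.0081, 0.01, -0.1421, 0.6, -0.2499, -0.0833, 0.502, 0.0081, 0.01, -0.1421, 0.6, -0.2499, -0.0833, 0.502, 0.0081, 0.01, -0.1421, 0.6, -0.2499, -0.0833, 0.502, 0.0081, 0.01, -0.1421, 0.6, -0.2499, -0.0833, 0.502, 0.0081, 0.01, -0.1421, 0.6]'

```text
t: 17.32
eef_pos: [0.4474, -0.1222, 0.1316]
tcp_rot: [0.174, 3.134, 0.002]
contact_force: [0.3, -0.2, 0.9]
width: 0.0514
gripper_force: 0.0
```

```bash
cat > loc.py <<'E'
from h import *
def mould(x,y,r=.06,show=True,xmax=9):
    w,_=pts(snap("wrist"));w=w[w[:,0]<xmax]
    print("block",fit(w,.025,.045,(x,y),r+.02),"rail",fit(w,.052,.075,(x,y),r))
E
python3 - <<'E'
from loc import *
st();mould(.4465,-.1233,xmax=.508)
go([.4465,-.1233,.038],173.6)
E
```

```text
17.32 p [ 0.4474 -0.1222  0.1316] yaw [1.736e+02 1.000e-01 1.799e+02] j [-0.1   0.29  0.36  2.12 -0.15  0.76  1.81] w 0.0514 F [ 0.3 -0.2  0.9] g 0.0
block (array([ 446.1, -122.9]), 109.3, 46.2, -6.4, 5857) rail (array([ 446.1, -123. ]), 79.5, 14.0, -6.4, 2231)
go [0.0016, -0.002, 0.156] [0.0004, 0.0008, 0.0002] mm 94 deg 0.2
```

Descend, close on the rail, then lift.

Emit:
step_arm --commands '[0.0016, -0.002, 0.1, 0, 0, 0, 0.6, 0.0016, -0.002, 0.14, 0, 0, 0, 0.6, 0.0016, -0.002, 0.156, 0, 0, 0, 0.6, 0.0016, -0.002, 0.156, 0, 0, 0, 0.6, 0.0016, -0.002, 0.156, 0, 0, 0, 0, 0.0016, -0.002, 0.156, 0, 0, 0, 0, 0.0016, -0.002, 0.156, 0, 0, 0, 0, 0.0016, -0.002, 0.156, 0, 0, 0, 0, 0.0016, -0.002, 0.156, 0, 0, 0, 0]' --grip_force 60

```text
t: 18.5
eef_pos: [0.4464, -0.1239, 0.0376]
tcp_rot: [0.176, 3.135, 0.001]
contact_force: [-0.7, 0.2, 7.3]
width: 0.0127
gripper_force: 60.4
```

```bash
python3 - <<'E'
from h import *
st()
go([.643,.039,.18],186.5,([.4465,-.1233,.18],173.6))
E
```

```text
18.5 p [ 0.4464 -0.1239  0.0376] yaw [1.736e+02 1.000e-01 1.799e+02] j [-0.03  0.47  0.29  2.16 -0.26  0.54  1.91] w 0.0127 F [-0.7  0.2  7.3] g 60.4
go [-0.2953, 0.3053, 0.0] [-0.0, 0.0, -0.0717] mm 255 deg 12.9
```

Emit:
step_arm --commands '[0, 0, -0.1, 0, 0, 0, 0, 0, 0, -0.2, 0, 0, 0, 0, 0, 0, -0.2367, 0, 0, 0, 0, -0.2953, 0.3053, -0.2367, 0, 0, -0.0717, 0, -0.2953, 0.3053, -0.2367, 0, 0, -0.0717, 0, -0.2953, 0.3053, -0.2367, 0, 0, -0.0717, 0, -0.2953, 0.3053, -0.2367, 0, 0, -0.0717, 0, -0.2953, 0.3053, -0.2367, 0, 0, -0.0717, 0, -0.2953, 0.3053, -0.2367, 0, 0, -0.0717, 0, -0.2953, 0.3053, -0.2367, 0, 0, -0.0717, 0]'

```text
t: 19.75
eef_pos: [0.641, 0.0363, 0.1786]
tcp_rot: [0.173, -3.135, 0.0]
contact_force: [-0.1, -0.5, -1.6]
width: 0.0132
gripper_force: 59.3
```

```bash
python3 - <<'E'
from h import *
st()
p=snap("wrist");cv2.imwrite("pics/w3.png",p["color"])
go([.643,.039,.047],186.5)
E
```

```text
19.75 p [0.641  0.0363 0.1786] yaw [-1.737e+02 -1.000e-01 -1.800e+02] j [-0.3   0.51  0.27  1.64 -0.16  1.01  1.71] w 0.0132 F [-0.1 -0.5 -1.6] g 59.3
go [-0.0038, 0.0041, 0.2196] [0.0001, -0.0003, -0.001] mm 132 deg 0.2
```

View pics/w3.png

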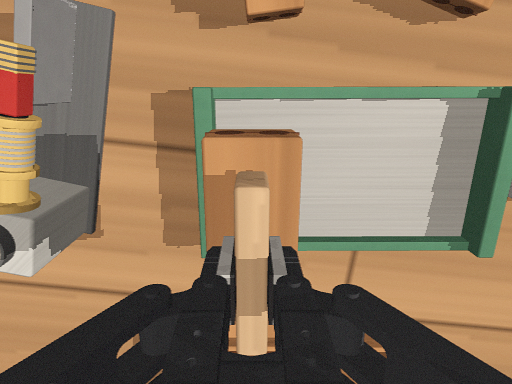

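Emit:
step_arm --commands '[-0.0038, 0.0041, 0.1, 0, 0, 0, 0, -0.0038, 0.0041, 0.18, 0, 0, 0, 0, -0.0038, 0.0041, 0.21, 0, 0, 0, 0, -0.0038, 0.0041, 0.2237, 0, 0, 0, 0, -0.0038, 0.0041, 0.2237, 0, 0, 0, 0, -0.0038, 0.0041, 0.2237, 0, 0, 0, 0]'

```text
t: 20.55
eef_pos: [0.6457, 0.041, 0.0464]
tcp_rot: [-0.177, 3.134, 0.001]
contact_force: [0.6, 0.8, -2.1]
width: 0.0131
gripper_force: 39.3
```

Emit:
step_arm --commands '[0, 0, 0, 0, 0, 0, 0.45, 0, 0, 0, 0, 0, 0, 0.45, 0, 0, 0, 0, 0, 0, 0.45, 0, 0, -0.07, 0, 0, 0, 0.45, 0, 0, -0.17, 0, 0, 0, 0.45, 0, 0, -0.2236, 0, 0, 0, 0.45, 0, 0, -0.2236, 0, 0, 0, 0.45]'

```text
t: 21.42
eef_pos: [0.6466, 0.041, 0.1826]
tcp_rot: [-0.176, 3.13, 0.002]
contact_force: [0.2, 0.0, -1.1]
width: 0.0383
gripper_force: 0.0
```

```bash
python3 - <<'E'
from loc import *
st();mould(.643,.039)
go([.452,.0266,.16],193.5)
E
```

```text
21.43 p [0.6466 0.041  0.1826] yaw [-173.5    0.4  179.9] j [-0.3   0.52  0.27  1.63 -0.16  1.01  1.7 ] w 0.0383 F [ 0.2  0.  -1.1] g 0.0
block (array([644.5,  25.4]), 142.0, 77.5, 6.5, 7092) rail (array([645. ,  41.3]), 79.0, 13.7, 6.7, 1598)
go [0.3225, 0.0124, 0.0327] [0.0002, 0.001, -0.0391] mm 195 deg 7.0
```

Emit:
step_arm --commands '[0.3225, 0.0124, 0.0327, 0, 0.001, -0.0391, 0.6, 0.3225, 0.0124, 0.0327, 0, 0.001, -0.0391, 0.6, 0.3225, 0.0124, 0.0327, 0, 0.001, -0.0391, 0.6, 0.3225, 0.0124, 0.0327, 0, 0.001, -0.0391, 0.6, 0.3225, 0.0124, 0.0327, 0, 0.001, -0.0391, 0.6, 0.3225, 0.0124, 0.0327, 0, 0.001, -0.0391, 0.6, 0.3225, 0.0124, 0.0327, 0, 0.001, -0.0391, 0.6]'

```text
t: 22.35
eef_pos: [0.4525, 0.0266, 0.1591]
tcp_rot: [0.369, -3.117, -0.0]
contact_force: [0.2, -0.5, -0.0]
width: 0.0511
gripper_force: 0.0
```

```bash
python3 - <<'E'
from loc import *
st();mould(.452,.0266)
go([.452,.0266,.04],193.5)
E
```

```text
22.35 p [0.4525 0.0266 0.1591] yaw [-1.665e+02 -1.000e-01  1.800e+02] j [-0.35  0.22  0.26  2.11 -0.08  0.82  1.76] w 0.0511 F [ 0.2 -0.5 -0. ] g 0.0
block (array([451.6,  27.6]), 110.1, 46.1, 13.5, 4869) rail (array([451.4,  27.6]), 79.9, 13.8, 13.2, 1826)
go [-0.0002, 0.0, 0.1984] [0.0002, -0.0009, -0.0] mm 119 deg 0.2
```

Emit:
step_arm --commands '[0.001, -0.0015, 0.1, 0, 0, 0, 0.6, 0.001, -0.0015, 0.18, 0, 0, 0, 0.6, 0.001, -0.0015, 0.1984, 0, 0, 0, 0.6, 0.001, -0.0015, 0.1984, 0, 0, 0, 0.6, 0.001, -0.0015, 0.1984, 0, 0, 0, 0, 0.001, -0.0015, 0.1984, 0, 0, 0, 0, 0.001, -0.0015, 0.1984, 0, 0, 0, 0, 0.001, -0.0015, 0.1984, 0, 0, 0, 0, 0.001, -0.0015, 0.1984, 0, 0, 0, 0]' --grip_force 70

```text
t: 23.52
eef_pos: [0.4515, 0.026, 0.0413]
tcp_rot: [0.369, -3.119, -0.002]
contact_force: [-0.6, 0.6, 8.0]
width: 0.0123
gripper_force: 71.5
```

```bash
python3 - <<'E'
from h import *
s=st();z=s["eef_pos"][2]
go([.637,.0995,z+.14],186.5)
E
```

```text
23.52 p [0.4515 0.026  0.0413] yaw [-166.5   -0.   179.9] j [-0.3   0.44  0.21  2.18 -0.18  0.54  1.85] w 0.0123 F [-0.6  0.6  8. ] g 71.5
go [-0.3291, 0.0472, -0.2334] [0.0003, -0.0002, 0.0389] mm 244 deg 7.0
```

Emit:
step_arm --commands '[0, 0, -0.1, 0, 0, 0, 0, 0, 0, -0.2, 0, 0, 0, 0, 0, 0, -0.2334, 0, 0, 0, 0, -0.3291, 0.0472, -0.2334, 0, 0, 0.0389, 0, -0.3291, 0.0472, -0.2334, 0, 0, 0.0389, 0, -0.3291, 0.0472, -0.2334, 0, 0, 0.0389, 0, -0.3291, 0.0472, -0.2334, 0, 0, 0.0389, 0, -0.3291, 0.0472, -0.2334, 0, 0, 0.0389, 0, -0.3291, 0.0472, -0.2334, 0, 0, 0.0389, 0, -0.3291, 0.0472, -0.2334, 0, 0, 0.0389, 0]'

```text
t: 24.78
eef_pos: [0.6351, 0.0983, 0.1799]
tcp_rot: [0.176, -3.133, -0.001]
contact_force: [0.8, -0.2, -0.6]
width: 0.0126
gripper_force: 70.1
```

```bash
python3 - <<'E'
from h import *
st()
p=snap("wrist");w,_=pts(p);print(fit(w,.052,.078,(.645,.041),.06))
go([.637,.0995,.0478],186.5)
E
```

```text
24.77 p [0.6351 0.0983 0.1799] yaw [-173.6   -0.2  180. ] j [-0.39  0.52  0.27  1.63 -0.16  1.02  1.61] w 0.0126 F [ 0.8 -0.2 -0.6] g 70.1
(array([645.6,  41.4]), 79.9, 14.3, 6.4, 1904)
go [-0.0037, 0.0012, 0.2203] [0.0002, -0.001, -0.0003] mm 132 deg 0.2
```

Emit:
step_arm --commands '[-0.0015, 0, 0.1, 0, 0, 0, 0, -0.0015, 0, 0.18, 0, 0, 0, 0, -0.0015, 0, 0.21, 0, 0, 0, 0, -0.0015, 0, 0.2215, 0, 0, 0, 0, -0.0015, 0, 0.2215, 0, 0, 0, 0, -0.0015, 0, 0.2215, 0, 0, 0, 0]'

```text
t: 25.58
eef_pos: [0.6384, 0.0995, 0.0486]
tcp_rot: [-0.178, 3.136, 0.001]
contact_force: [-1.0, -1.0, -1.0]
width: 0.0126
gripper_force: 70.1
```

Emit:
step_arm --commands '[0, 0, 0, 0, 0, 0, 0.45, 0, 0, 0, 0, 0, 0, 0.45, 0, 0, 0, 0, 0, 0, 0.45, 0, 0, -0.07, 0, 0, 0, 0.45, 0, 0, -0.17, 0, 0, 0, 0.45, 0, 0, -0.2, 0, 0, 0, 0.45, 0, 0, -0.2, 0, 0, 0, 0.45]'

```text
t: 26.45
eef_pos: [0.638, 0.0994, 0.1681]
tcp_rot: [-0.178, 3.137, 0.002]
contact_force: [0.1, 0.5, -0.9]
width: 0.0389
gripper_force: 0.0
```

```bash
python3 - <<'E'
from loc import *
st();mould(.637,.0995)
go([.428,.197,.16],166.2)
E
```

```text
26.45 p [0.638  0.0994 0.1681] yaw [-173.5    0.   179.9] j [-0.39  0.53  0.27  1.64 -0.16  0.99  1.62] w 0.0389 F [ 0.1  0.5 -0.9] g 0.0
block (array([641.3,  71.5]), 110.0, 103.1, 6.4, 8274) rail (array([640.9,  73.4]), 79.4, 67.1, 6.3, 2598)
go [0.3271, 0.2011, 0.0116] [0.0001, -0.0011, 0.1128] mm 230 deg 20.3
```

Emit:
step_arm --commands '[0.3271, 0.2011, 0.0116, 0, -0.001, 0.1128, 0.6, 0.3271, 0.2011, 0.0116, 0, -0.001, 0.1128, 0.6, 0.3271, 0.2011, 0.0116, 0, -0.001, 0.1128, 0.6, 0.3271, 0.2011, 0.0116, 0, -0.001, 0.1128, 0.6, 0.3271, 0.2011, 0.0116, 0, -0.001, 0.1128, 0.6, 0.3271, 0.2011, 0.0116, 0, -0.001, 0.1128, 0.6, 0.3271, 0.2011, 0.0116, 0, -0.001, 0.1128, 0.6, 0.3271, 0.2011, 0.0116, 0, -0.001, 0.1128, 0.6]'

```text
t: 27.5
eef_pos: [0.4291, 0.1961, 0.16]
tcp_rot: [-0.381, -3.118, 0.001]
contact_force: [0.5, 0.4, -0.2]
width: 0.0516
gripper_force: 0.0
```

```bash
python3 - <<'E'
from loc import *
st();mould(.428,.197)
go([.428,.197,.0405],166.2)
E
```

```text
27.5 p [0.4291 0.1961 0.16  ] yaw [ 166.1   -0.  -180. ] j [-0.77  0.25  0.32  2.07 -0.11  0.83  0.95] w 0.0516 F [ 0.5  0.4 -0.2] g 0.0
block (array([426.8, 198.5]), 109.3, 46.1, -13.8, 4874) rail (array([426.8, 198.4]), 79.6, 13.7, -13.5, 1807)
go [0.0018, 0.0009, 0.1992] [-0.0002, -0.0, -0.0006] mm 120 deg 0.1
```

Emit:
step_arm --commands '[0.004, 0.0027, 0.1, 0, 0, 0, 0.6, 0.004, 0.0027, 0.18, 0, 0, 0, 0.6, 0.004, 0.0027, 0.199, 0, 0, 0, 0.6, 0.004, 0.0027, 0.199, 0, 0, 0, 0.6, 0.004, 0.0027, 0.199, 0, 0, 0, 0, 0.004, 0.0027, 0.199, 0, 0, 0, 0, 0.004, 0.0027, 0.199, 0, 0, 0, 0, 0.004, 0.0027, 0.199, 0, 0, 0, 0, 0.004, 0.0027, 0.199, 0, 0, 0, 0]'

```text
t: 28.68
eef_pos: [0.4274, 0.1995, 0.0422]
tcp_rot: [0.378, 3.117, 0.003]
contact_force: [-1.5, -0.7, 7.1]
width: 0.0125
gripper_force: 71.5
```

```bash
python3 - <<'E'
from h import *
s=st();z=s["eef_pos"][2]
go([.63,.1583,z+.14],186.5)
E
```

```text
28.68 p [0.4274 0.1995 0.0422] yaw [1.662e+02 1.000e-01 1.799e+02] j [-0.71  0.47  0.26  2.14 -0.22  0.56  1.04] w 0.0125 F [-1.5 -0.7  7.1] g 71.5
go [-0.3447, 0.0144, -0.2328] [0.0005, 0.0006, -0.1129] mm 250 deg 20.3
```

Emit:
step_arm --commands '[0, 0, -0.1, 0, 0, 0, 0, 0, 0, -0.2, 0, 0, 0, 0, 0, 0, -0.2328, 0, 0, 0, 0, -0.3447, 0.0144, -0.2328, 0, 0, -0.1129, 0, -0.3447, 0.0144, -0.2328, 0, 0, -0.1129, 0, -0.3447, 0.0144, -0.2328, 0, 0, -0.1129, 0, -0.3447, 0.0144, -0.2328, 0, 0, -0.1129, 0, -0.3447, 0.0144, -0.2328, 0, 0, -0.1129, 0, -0.3447, 0.0144, -0.2328, 0, 0, -0.1129, 0, -0.3447, 0.0144, -0.2328, 0, 0, -0.1129, 0]'

```text
t: 29.92
eef_pos: [0.6279, 0.1591, 0.1806]
tcp_rot: [0.181, -3.135, -0.001]
contact_force: [0.6, 0.6, -2.1]
width: 0.0121
gripper_force: 70.2
```

```bash
python3 - <<'E'
from h import *
s=st()
p=snap("wrist");w,_=pts(p);print(fit(w,.052,.078,(.64,.1),.05))
go([.63,.1583,.0487],186.5)
E
```

```text
29.93 p [0.6279 0.1591 0.1806] yaw [-1.734e+02 -1.000e-01  1.800e+02] j [-0.52  0.53  0.32  1.62 -0.19  1.02  1.54] w 0.0121 F [ 0.6  0.6 -2.1] g 70.2
(array([637.7,  99.9]), 79.2, 14.5, 6.4, 1897)
go [-0.0031, -0.0018, 0.2201] [0.0002, -0.0002, 0.0005] mm 132 deg 0.1
```

Emit:
step_arm --commands '[0, 0, 0.1, 0, 0, 0, 0, 0, 0, 0.18, 0, 0, 0, 0, 0, 0, 0.21, 0, 0, 0, 0, 0, 0, 0.2205, 0, 0, 0, 0, 0, 0, 0.2205, 0, 0, 0, 0, 0, 0, 0.2205, 0, 0, 0, 0]'

```text
t: 30.72
eef_pos: [0.631, 0.1586, 0.0502]
tcp_rot: [-0.178, 3.133, 0.001]
contact_force: [0.7, 0.3, -0.6]
width: 0.0127
gripper_force: 70.1
```

Emit:
step_arm --commands '[0, 0, 0, 0, 0, 0, 0.45, 0, 0, 0, 0, 0, 0, 0.45, 0, 0, 0, 0, 0, 0, 0.45, 0, 0, -0.07, 0, 0, 0, 0.45, 0, 0, -0.17, 0, 0, 0, 0.45, 0, 0, -0.2, 0, 0, 0, 0.45, 0, 0, -0.2, 0, 0, 0, 0.45]'

```text
t: 31.6
eef_pos: [0.6303, 0.1584, 0.1699]
tcp_rot: [-0.178, 3.133, 0.002]
contact_force: [-0.5, 0.4, -0.2]
width: 0.0383
gripper_force: 0.0
```

```bash
python3 - <<'E'
from loc import *
st();w,_=pts(snap("wrist"));print(fit(w,.052,.078,(.629,.159),.05),fit(w,.052,.078,(.5,.36),.07),"top z",np.median(w[(np.hypot(w[:,0]-.629,w[:,1]-.159)<.045)&(w[:,2]>.055)&(w[:,2]<.1)][:,2]))
go([.51,.3665,.16],174.7)
E
```

```text
31.6 p [0.6303 0.1584 0.1699] yaw [-173.5    0.2  179.9] j [-0.52  0.54  0.32  1.63 -0.19  1.    1.55] w 0.0383 F [-0.5  0.4 -0.2] g 0.0
(array([630.5, 158.5]), 79.8, 14.0, 6.7, 1765) (array([0., 0.]), 0.0, 0.0, 0.0, 0) top z 0.06754889097314162
go [0.1576, 0.3674, 0.0134] [0.0001, -0.0001, 0.0657] mm 240 deg 11.8
```

Emit:
step_arm --commands '[0.1576, 0.3674, 0.0134, 0, 0, 0.0657, 0.6, 0.1576, 0.3674, 0.0134, 0, 0, 0.0657, 0.6, 0.1576, 0.3674, 0.0134, 0, 0, 0.0657, 0.6, 0.1576, 0.3674, 0.0134, 0, 0, 0.0657, 0.6, 0.1576, 0.3674, 0.0134, 0, 0, 0.0657, 0.6, 0.1576, 0.3674, 0.0134, 0, 0, 0.0657, 0.6, 0.1576, 0.3674, 0.0134, 0, 0, 0.0657, 0.6]'

```text
t: 32.52
eef_pos: [0.511, 0.3641, 0.1592]
tcp_rot: [-0.15, -3.137, 0.003]
contact_force: [-0.3, 0.6, 1.3]
width: 0.0512
gripper_force: 0.0
```

```bash
python3 - <<'E'
from loc import *
st();mould(.51,.3665,.05)
go([.51,.3668,.0405],174.7)
E
```

```text
32.52 p [0.511  0.3641 0.1592] yaw [ 174.5   -0.  -179.9] j [-0.91  0.52  0.33  1.69 -0.2   0.96  0.97] w 0.0512 F [-0.3  0.6  1.3] g 0.0
block (array([517.1, 367.3]), 126.0, 46.0, -5.5, 5051) rail (array([508.9, 368.4]), 79.6, 13.5, -5.6, 1793)
go [0.0023, 0.0043, 0.1984] [-0.0005, -0.0001, -0.001] mm 119 deg 0.2
```

Emit:
step_arm --commands '[0.002, 0.0035, 0.1, 0, 0, 0, 0.6, 0.002, 0.0035, 0.18, 0, 0, 0, 0.6, 0.002, 0.0035, 0.1985, 0, 0, 0, 0.6, 0.002, 0.0035, 0.1985, 0, 0, 0, 0.6, 0.002, 0.0035, 0.1985, 0, 0, 0, 0, 0.002, 0.0035, 0.1985, 0, 0, 0, 0, 0.002, 0.0035, 0.1985, 0, 0, 0, 0, 0.002, 0.0035, 0.1985, 0, 0, 0, 0, 0.002, 0.0035, 0.1985, 0, 0, 0, 0]'

```text
t: 33.7
eef_pos: [0.5105, 0.3692, 0.043]
tcp_rot: [0.146, 3.136, 0.003]
contact_force: [0.3, -1.3, 6.8]
width: 0.0124
gripper_force: 71.0
```

```bash
python3 - <<'E'
from h import *
s=st();z=s["eef_pos"][2]
go([.6235,.2165,z+.14],186.5)
E
```

```text
33.7 p [0.5105 0.3692 0.043 ] yaw [1.747e+02 1.000e-01 1.799e+02] j [-0.88  0.67  0.28  1.75 -0.26  0.76  1.01] w 0.0124 F [ 0.3 -1.3  6.8] g 71.0
go [-0.2116, -0.2355, -0.2334] [0.0006, 0.0007, -0.0657] mm 236 deg 11.8
```

Emit:
step_arm --commands '[0, 0, -0.1, 0, 0, 0, 0, 0, 0, -0.2, 0, 0, 0, 0, 0, 0, -0.2334, 0, 0, 0, 0, -0.2116, -0.2355, -0.2334, 0, 0, -0.0657, 0, -0.2116, -0.2355, -0.2334, 0, 0, -0.0657, 0, -0.2116, -0.2355, -0.2334, 0, 0, -0.0657, 0, -0.2116, -0.2355, -0.2334, 0, 0, -0.0657, 0, -0.2116, -0.2355, -0.2334, 0, 0, -0.0657, 0, -0.2116, -0.2355, -0.2334, 0, 0, -0.0657, 0, -0.2116, -0.2355, -0.2334, 0, 0, -0.0657, 0]'

```text
t: 34.95
eef_pos: [0.6215, 0.2182, 0.1808]
tcp_rot: [0.183, -3.135, -0.001]
contact_force: [-0.2, 0.1, -1.9]
width: 0.0127
gripper_force: 69.8
```

```bash
python3 - <<'E'
from h import *
s=st()
p=snap("wrist");w,_=pts(p);print(fit(w,.052,.078,(.63,.158),.045))
go([.6235,.2165,.0495],186.5)
E
```

```text
34.95 p [0.6215 0.2182 0.1808] yaw [-1.733e+02 -1.000e-01  1.800e+02] j [-0.61  0.55  0.32  1.59 -0.19  1.04  1.46] w 0.0127 F [-0.2  0.1 -1.9] g 69.8
(array([630.6, 158.5]), 79.9, 14.7, 6.6, 1911)
go [-0.0027, -0.0027, 0.2191] [0.0002, -0.0002, 0.0009] mm 132 deg 0.2
```

Emit:
step_arm --commands '[0, 0, 0.1, 0, 0, 0, 0, 0, 0, 0.18, 0, 0, 0, 0, 0, 0, 0.21, 0, 0, 0, 0, 0, 0, 0.2205, 0, 0, 0, 0, 0, 0, 0.2205, 0, 0, 0, 0, 0, 0, 0.2205, 0, 0, 0, 0]'

```text
t: 35.75
eef_pos: [0.6244, 0.2169, 0.0508]
tcp_rot: [-0.178, 3.133, 0.002]
contact_force: [-0.4, -0.9, -2.0]
width: 0.0125
gripper_force: 69.7
```

Emit:
step_arm --commands '[0, 0, 0, 0, 0, 0, 0.45, 0, 0, 0, 0, 0, 0, 0.45, 0, 0, 0, 0, 0, 0, 0.45, 0, 0, -0.07, 0, 0, 0, 0.45, 0, 0, -0.17, 0, 0, 0, 0.45, 0, 0, -0.27, 0, 0, 0, 0.45, 0, 0, -0.35, 0, 0, 0, 0.45, 0, 0, -0.35, 0, 0, 0, 0.45]'

```text
t: 36.75
eef_pos: [0.6257, 0.2168, 0.2646]
tcp_rot: [-0.178, 3.127, 0.005]
contact_force: [-0.6, -0.1, -0.8]
width: 0.0382
gripper_force: 0.0
```

```bash
python3 - <<'E'
from loc import *
st();p=snap("wrist");cv2.imwrite("pics/w4.png",p["color"]);w,_=pts(p)
for a in ((.623,.217),(.630,.1585),(.638,.1),(.645,.041)): print(fit(w,.052,.078,a,.045))
go([.60,-.1,.22],173.6)
E
```

```text
36.75 p [0.6257 0.2168 0.2646] yaw [-173.5    0.5  179.8] j [-0.62  0.47  0.35  1.51 -0.17  1.18  1.44] w 0.0382 F [-0.6 -0.1 -0.8] g 0.0
(array([622.7, 216.2]), 79.3, 13.7, 6.7, 992)
(array([630.5, 158.5]), 79.2, 14.6, 6.8, 1116)
(array([638.1, 100.2]), 79.5, 14.6, 6.4, 1275)
(array([645.4,  41.9]), 79.5, 14.6, 6.4, 1433)
go [0.0997, -0.5196, 0.0677] [0.0007, 0.0013, 0.0717] mm 320 deg 12.9
```

View pics/w4.png

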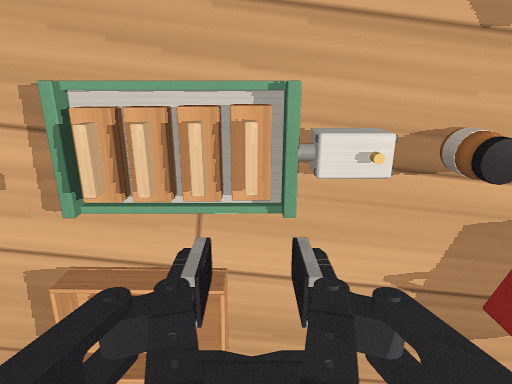

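```bash
python3 - <<'E'
from h import *
go([.62,-.14,.26],173.5)
E
```

```text
go [0.0738, -0.5895, 0.0011] [0.0007, 0.0013, 0.0723] mm 356 deg 13.0
```

Emit:
step_arm --commands '[0.0738, -0.5895, 0.0011, 0, 0.001, 0.0723, 0.7, 0.0738, -0.5895, 0.0011, 0, 0.001, 0.0723, 0.7, 0.0738, -0.5895, 0.0011, 0, 0.001, 0.0723, 0.7, 0.0738, -0.5895, 0.0011, 0, 0.001, 0.0723, 0.7, 0.0738, -0.5895, 0.0011, 0, 0.001, 0.0723, 0.7, 0.0738, -0.5895, 0.0011, 0, 0.001, 0.0723, 0.7, 0.0738, -0.5895, 0.0011, 0, 0.001, 0.0723, 0.7, 0.0738, -0.5895, 0.0011, 0, 0.001, 0.0723, 0.7, 0.0738, -0.5895, 0.0011, 0, 0.001, 0.0723, 0.7]'

```text
t: 37.92
eef_pos: [0.6188, -0.1379, 0.2572]
tcp_rot: [-0.173, -3.132, -0.001]
contact_force: [-0.0, 0.6, 0.5]
width: 0.0595
gripper_force: 0.0
```

```bash
cat > coup.py <<'E'
from h import *
def prof(o=(.624,-.1447),yaw=-6.5):
    p=snap("wrist");w,_=pts(p);c,s=np.cos(np.radians(yaw)),np.sin(np.radians(yaw));d=w[:,:2]-o
    q=np.c_[d[:,0]*c+d[:,1]*s,-d[:,0]*s+d[:,1]*c,w[:,2]]
    k=q[(q[:,2]>.066)&(q[:,2]<.12)&(abs(q[:,1])<.035)&(abs(q[:,0])<.12)]
    for x in np.arange(-.114,.05,.003):
        m=abs(k[:,0]-x)<.0015
        if m.sum()>3: print(round(x,3),"ztop",np.percentile(k[m,2],95).round(4),"y",np.percentile(k[m&(k[:,2]>np.percentile(k[m,2],95)-.012),1],[3,97]).round(4))
    return p
E
python3 - <<'E'
from coup import *
st();p=prof();cv2.imwrite("pics/w5.png",p["color"])
E
```

```text
37.92 p [ 0.6188 -0.1379  0.2572] yaw [173.7  -0.3 180. ] j [-0.18  0.45  0.49  1.59 -0.22  1.17  1.82] w 0.0595 F [-0.   0.6  0.5] g 0.0
-0.111 ztop 0.0767 y [-0.0061  0.0049]
-0.108 ztop 0.077 y [-0.0062  0.0049]
-0.105 ztop 0.071 y [-0.0055  0.0049]
-0.102 ztop 0.0709 y [-0.0055  0.0049]
-0.099 ztop 0.0704 y [-0.0056  0.0049]
-0.096 ztop 0.0707 y [-0.0056  0.0049]
-0.093 ztop 0.0707 y [-0.0056  0.0049]
-0.09 ztop 0.0706 y [-0.0056  0.0049]
-0.087 ztop 0.0706 y [-0.0057  0.0049]
-0.084 ztop 0.0709 y [-0.0057  0.0049]
-0.081 ztop 0.0705 y [-0.0057  0.0049]
-0.078 ztop 0.0709 y [-0.0057  0.0049]
-0.075 ztop 0.0709 y [-0.0058  0.005 ]
-0.072 ztop 0.0857 y [-0.0075  0.0073]
-0.069 ztop 0.0908 y [-0.0097  0.009 ]
-0.066 ztop 0.0913 y [-0.0097  0.0097]
-0.063 ztop 0.0912 y [-0.0097  0.0095]
-0.06 ztop 0.0911 y [-0.0098  0.0097]
-0.057 ztop 0.0907 y [-0.0098  0.0097]
-0.054 ztop 0.0911 y [-0.0098  0.0097]
-0.051 ztop 0.0909 y [-0.0099  0.0088]
-0.048 ztop 0.0908 y [-0.01    0.0088]
-0.045 ztop 0.0908 y [-0.01    0.0089]
-0.042 ztop 0.0905 y [-0.0101  0.0089]
-0.039 ztop 0.0907 y [-0.0098 
[... 411 characters left out ...]
959 y [-0.0134  0.013 ]
-0.003 ztop 0.0954 y [-0.0142  0.013 ]
0.0 ztop 0.0955 y [-0.0129  0.0135]
0.003 ztop 0.0954 y [-0.0137  0.0133]
0.006 ztop 0.0956 y [-0.0137  0.0131]
0.009 ztop 0.0955 y [-0.0133  0.0138]
0.012 ztop 0.0957 y [-0.0134  0.0138]
0.015 ztop 0.0967 y [-0.0146  0.0152]
0.018 ztop 0.0987 y [-0.0157  0.016 ]
0.021 ztop 0.099 y [-0.0157  0.0152]
0.024 ztop 0.0922 y [-0.0083  0.0097]
0.027 ztop 0.092 y [-0.0111  0.0104]
0.03 ztop 0.0917 y [-0.0103  0.0113]
0.033 ztop 0.0922 y [-0.0111  0.0114]
0.036 ztop 0.0921 y [-0.0112  0.0105]
0.039 ztop 0.0922 y [-0.0104  0.0114]
0.042 ztop 0.0987 y [-0.0162  0.0154]
0.045 ztop 0.0998 y [-0.0162  0.0175]
0.048 ztop 0.1 y [-0.0277  0.0276]
```

```bash
python3 - <<'E'
from h import *
st();go([.627,-.145,.13],173.5); go([.627,-.145,.0605],173.5,([.627,-.145,.13],173.5))
E
```

```text
37.98 p [ 0.6189 -0.138   0.2575] yaw [173.7  -0.2 180. ] j [-0.18  0.45  0.49  1.59 -0.22  1.17  1.82] w 0.0597 F [ 0.1 -1.   0.1] g 0.0
go [-0.0156, -0.0101, 0.2124] [0.0001, -0.0014, 0.0009] mm 128 deg 0.3
go [0.0, -0.0, 0.1158] [0.0, 0.0, 0.0] mm 70 deg 0.0
```

Emit:
step_arm --commands '[-0.014, -0.0091, 0.1, 0, -0.001, 0.0005, 0.7, -0.014, -0.0091, 0.2, 0, -0.001, 0.0005, 0.7, -0.014, -0.0091, 0.2124, 0, -0.001, 0.0005, 0.7, -0.014, -0.0091, 0.2124, 0, -0.001, 0.0005, 0.7, -0.014, -0.0091, 0.2124, 0, -0.001, 0.0005, 0.7]'

```text
t: 38.6
eef_pos: [0.6282, -0.147, 0.1338]
tcp_rot: [0.18, 3.132, -0.001]
contact_force: [-0.4, -0.1, 0.3]
width: 0.0596
gripper_force: 0.0
```

```bash
python3 - <<'E'
from h import *
st();go([.627,-.145,.0605],173.5)
E
```

```text
38.6 p [ 0.6282 -0.147   0.1338] yaw [ 173.4    0.3 -180. ] j [-0.13  0.59  0.44  1.67 -0.3   0.94  1.88] w 0.0596 F [-0.4 -0.1  0.3] g 0.0
go [0.003, 0.0031, 0.1221] [-0.0002, 0.0015, -0.0004] mm 73 deg 0.3
```

Emit:
step_arm --commands '[0.002, 0.0028, 0.06, 0, 0.001, 0, 0.7, 0.002, 0.0028, 0.1, 0, 0.001, 0, 0.7, 0.002, 0.0028, 0.117, 0, 0.001, 0, 0.7, 0.002, 0.0028, 0.117, 0, 0.001, 0, 0.7, 0.002, 0.0028, 0.117, 0, 0.001, 0, 0.7]'

```text
t: 39.22
eef_pos: [0.6263, -0.1453, 0.0622]
tcp_rot: [-0.181, -3.136, 0.001]
contact_force: [0.5, 0.4, 0.8]
width: 0.0599
gripper_force: 0.0
```

```bash
python3 - <<'E'
from h import *
st();go([.627,-.145,.0605],173.5)
E
```

```text
39.23 p [ 0.6263 -0.1453  0.0622] yaw [ 173.4   -0.  -180. ] j [-0.11  0.68  0.41  1.71 -0.35  0.82  1.91] w 0.0599 F [0.5 0.4 0.8] g 0.0
go [-0.0011, 0.0007, 0.0028] [-0.0002, -0.0002, -0.0006] mm 2 deg 0.1
```

Emit:
step_arm --commands '[0, 0, 0, 0, 0, 0, 0, 0, 0, 0, 0, 0, 0, 0, 0, 0, 0, 0, 0, 0, 0, 0, 0, 0, 0, 0, 0, 0, 0, 0, 0, 0, 0, 0, 0]' --grip_force 70

```text
t: 39.85
eef_pos: [0.6256, -0.1455, 0.0617]
tcp_rot: [-0.181, -3.134, 0.001]
contact_force: [-1.2, -0.4, 5.8]
width: 0.0281
gripper_force: 68.7
```

Emit:
step_arm --commands '[-0.007, 0, 0, 0, 0, 0, 0, -0.014, 0, 0, 0, 0, 0, 0, -0.0205, 0, 0, 0, 0, 0, 0, -0.0225, 0, 0, 0, 0, 0, 0, -0.0225, 0, 0, 0, 0, 0, 0, -0.0225, 0, 0, 0, 0, 0, 0]'

```text
t: 40.6
eef_pos: [0.636, -0.1466, 0.0616]
tcp_rot: [-0.181, -3.129, -0.001]
contact_force: [-9.6, 1.8, 14.0]
width: 0.0283
gripper_force: 69.6
```

```bash
python3 - <<'E'
from h import *
st();p=snap("wrist");cv2.imwrite("pics/w6.png",p["color"])
E
```

```text
40.6 p [ 0.636  -0.1466  0.0616] yaw [173.4  -0.5 180. ] j [-0.1   0.7   0.41  1.67 -0.35  0.85  1.91] w 0.0283 F [-9.6  1.8 14. ] g 69.6
```

View pics/w6.png

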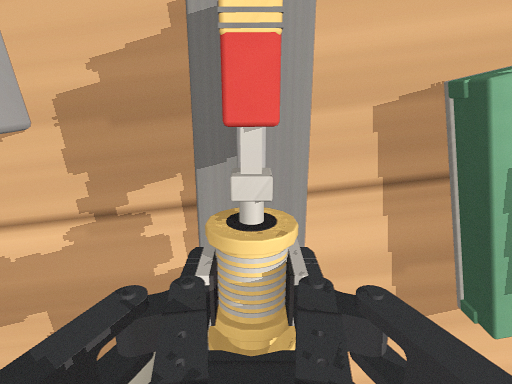

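Emit:
step_arm --commands '[-0.004, 0, 0, 0, 0, 0, 0, -0.006, 0, 0, 0, 0, 0, 0, -0.006, 0, 0, 0, 0, 0, 0, -0.006, 0, 0, 0, 0, 0, 0, -0.006, 0, 0, 0, 0, 0, 0, -0.006, 0, 0, 0, 0, 0, 0, -0.006, 0, 0, 0, 0, 0, 0]'

```text
t: 41.52
eef_pos: [0.6375, -0.1468, 0.0615]
tcp_rot: [-0.181, -3.125, -0.003]
contact_force: [-15.3, 3.0, 19.1]
width: 0.0279
gripper_force: 70.3
```

```bash
python3 - <<'E'
from coup import *
st();p=prof()
E
```

```text
41.52 p [ 0.6375 -0.1468  0.0615] yaw [173.4  -0.7 179.9] j [-0.1   0.71  0.41  1.66 -0.35  0.85  1.91] w 0.0279 F [-15.3   3.   19.1] g 70.3
-0.087 ztop 0.091 y [-0.01    0.0093]
-0.084 ztop 0.0909 y [-0.0099  0.0091]
-0.081 ztop 0.0909 y [-0.01    0.0092]
-0.078 ztop 0.0906 y [-0.0096  0.0089]
-0.075 ztop 0.0906 y [-0.0095  0.0089]
-0.072 ztop 0.0907 y [-0.0096  0.009 ]
-0.069 ztop 0.0906 y [-0.0097  0.009 ]
-0.066 ztop 0.0906 y [-0.0096  0.0091]
-0.063 ztop 0.0906 y [-0.0096  0.0089]
-0.06 ztop 0.0907 y [-0.0096  0.0087]
-0.057 ztop 0.0906 y [-0.0096  0.0091]
-0.054 ztop 0.0906 y [-0.0095  0.0091]
-0.051 ztop 0.0902 y [-0.0089  0.0085]
-0.048 ztop 0.0845 y [-0.0042  0.0034]
-0.045 ztop 0.0845 y [-0.0039  0.0034]
-0.042 ztop 0.0846 y [-0.0039  0.0035]
-0.039 ztop 0.0845 y [-0.004   0.0035]
-0.036 ztop 0.0846 y [-0.004   0.0035]
-0.033 ztop 0.088 y [-0.0074  0.007 ]
-0.03 ztop 0.0886 y [-0.0076  0.0072]
-0.027 ztop 0.0886 y [-0.0077  0.0072]
-0.024 ztop 0.0888 y [-0.0078  0.0072]
-0.021 ztop 0.0855 y [-0.0046  0.0041]
-0.018 ztop 0.0853 y [-0.0051  0.0043]
-0.015 ztop 0.0852 y [-0.0047  0.0045]
-0.012 ztop 0.0898 y [-0.0096  0.0097]
-0.009 ztop 0.098 y [-0.0154  0.015 ]
-0.006 ztop 0.0988 y [-0.0157  0.0154]
-0.003 ztop 0.0974 y [-0.0137  0.0125]
0.0 ztop 0.1085 y [-0.0242  0.0237]
0.003 ztop 0.1186 y [-0.0276  0.034 ]
0.006 ztop 0.1152 y [-0.0347  0.0348]
0.009 ztop 0.1168 y [-0.0346  0.0345]
0.012 ztop 0.1171 y [-0.0346  0.0346]
0.015 ztop 0.1171 y [-0.0346  0.0346]
0.018 ztop 0.1171 y [-0.0346  0.0347]
0.021 ztop 0.1169 y [-0.0347  0.0347]
0.024 ztop 0.1149 y [-0.0349  0.035 ]
0.027 ztop 0.0992 y [-0.0141  0.015 ]
0.03 ztop 0.0989 y [-0.014   0.0134]
0.033 ztop 0.0986 y [-0.0144  0.014 ]
0.039 ztop 0.0927 y [-0.0063  0.0069]
0.042 ztop 0.0949 y [-0.0176  0.0176]
0.045 ztop 0.0903 y [-0.0196  0.019 ]
0.048 ztop 0.0875 y [-0.02    0.0189]
```

Emit:
step_arm --commands '[0, 0, 0, 0, 0, 0, 0.8, 0, 0, 0, 0, 0, 0, 0.8, 0, 0, 0, 0, 0, 0, 0.8, 0, 0, 0, 0, 0, 0, 0.8, 0, 0, -0.05, 0, 0, 0, 0.8, 0, 0, -0.12, 0, 0, 0, 0.8, 0, 0, -0.2, 0, 0, 0, 0.8, 0, 0, -0.2, 0, 0, 0, 0.8, 0, 0, -0.2, 0, 0, 0, 0.8]'

```text
t: 42.7
eef_pos: [0.6423, -0.1465, 0.1802]
tcp_rot: [-0.18, -3.133, -0.0]
contact_force: [-0.7, 0.6, -0.3]
width: 0.0685
gripper_force: 0.0
```

```bash
sed -i 's/-.114,.05,.003/-.114,.03,.006/' coup.py; python3 - <<'E'
from coup import *
st();p=prof();cv2.imwrite("pics/w7.png",p["color"])
c,s=np.cos(np.radians(-6.5)),np.sin(np.radians(-6.5)); x,y=.624-.074*c,-.1447-.074*s;print(x,y);go([x,y,.12],173.5);go([x,y,.065],173.5,([x,y,.12],173.5))
E
```

```text
42.7 p [ 0.6423 -0.1465  0.1802] yaw [173.4  -0.2 180. ] j [-0.14  0.57  0.46  1.59 -0.28  1.05  1.86] w 0.0685 F [-0.7  0.6 -0.3] g 0.0
-0.108 ztop 0.0766 y [-0.0058  0.0052]
-0.102 ztop 0.0709 y [-0.0058  0.0053]
-0.096 ztop 0.0911 y [-0.0099  0.0089]
-0.09 ztop 0.091 y [-0.01    0.0096]
-0.084 ztop 0.0908 y [-0.01    0.0093]
-0.078 ztop 0.0907 y [-0.0099  0.0088]
-0.072 ztop 0.091 y [-0.0096  0.0087]
-0.066 ztop 0.0907 y [-0.0095  0.009 ]
-0.06 ztop 0.0906 y [-0.0091  0.0092]
-0.054 ztop 0.0905 y [-0.0096  0.009 ]
-0.048 ztop 0.0843 y [-0.0039  0.0032]
-0.042 ztop 0.0844 y [-0.0039  0.0032]
-0.036 ztop 0.0852 y [-0.0039  0.0033]
-0.03 ztop 0.0886 y [-0.0082  0.0075]
-0.024 ztop 0.0886 y [-0.0075  0.0075]
-0.018 ztop 0.0988 y [-0.0161  0.0154]
-0.012 ztop 0.0954 y [-0.0136  0.0136]
-0.006 ztop 0.0954 y [-0.0136  0.013 ]
0.0 ztop 0.0954 y [-0.0138  0.0129]
0.006 ztop 0.0953 y [-0.0131  0.0138]
0.012 ztop 0.0954 y [-0.0137  0.0136]
0.018 ztop 0.0988 y [-0.0162  0.016 ]
0.024 ztop 0.0925 y [-0.0088  0.0086]
0.03 ztop 0.0922 y [-0.0105  0.0109]
0.5504756826799325 -0.1363229621811749
go [0.1525, -0.0009, 0.0996] [0.0, -0.0016, -0.0004] mm 109 deg 0.3
go [0.0, -0.0, 0.0917] [0.0, 0.0, 0.0] mm 55 deg 0.0
```

Emit:
step_arm --commands '[0.1525, -0.0009, 0.0996, 0, -0.001, 0, 0.6, 0.1525, -0.0009, 0.0996, 0, -0.001, 0, 0.6, 0.1525, -0.0009, 0.0996, 0, -0.001, 0, 0.6, 0.1525, -0.0009, 0.0996, 0, -0.001, 0, 0.6, 0.1525, -0.0009, 0.0996, 0, -0.001, 0, 0.6, 0.1525, -0.0009, 0.0996, 0, -0.001, 0, 0.6]'

```text
t: 43.5
eef_pos: [0.5525, -0.137, 0.1214]
tcp_rot: [0.18, 3.135, -0.001]
contact_force: [1.3, 0.3, 0.7]
width: 0.0514
gripper_force: 0.0
```

```bash
python3 - <<'E'
from h import *
st();go([.5505,-.1363,.066],173.5)
E
```

```text
43.5 p [ 0.5525 -0.137   0.1214] yaw [ 1.734e+02  1.000e-01 -1.800e+02] j [-0.16  0.49  0.46  1.87 -0.28  0.84  1.9 ] w 0.0514 F [1.3 0.3 0.7] g 0.0
go [0.0035, 0.0009, 0.0923] [-0.0002, 0.0004, -0.0004] mm 55 deg 0.1
```

Emit:
step_arm --commands '[0.002, 0.0009, 0.06, 0, 0, 0, 0.6, 0.002, 0.0009, 0.09, 0, 0, 0, 0.6, 0.002, 0.0009, 0.091, 0, 0, 0, 0.6, 0.002, 0.0009, 0.091, 0, 0, 0, 0.6, 0.002, 0.0009, 0.091, 0, 0, 0, 0, 0.002, 0.0009, 0.091, 0, 0, 0, 0, 0.002, 0.0009, 0.091, 0, 0, 0, 0, 0.002, 0.0009, 0.091, 0, 0, 0, 0, 0.002, 0.0009, 0.091, 0, 0, 0, 0]' --grip_force 60

```text
t: 44.62
eef_pos: [0.551, -0.1364, 0.0674]
tcp_rot: [0.181, 3.135, -0.001]
contact_force: [-0.5, -0.3, 7.0]
width: 0.0191
gripper_force: 59.2
```

```bash
python3 - <<'E'
from plan import *
p=snap("top");w,_=pts(p)
d=dict(np.load("w1.npz"));w1,_=pts(d);print("tray",fit(w1[(w1[:,0]<.47)&(w1[:,1]<-.2)],.012,.03,(.405,-.305),.12))
p0=s["eef_pos"]
P((p0+[0,0,.11],173.5,3),([.405,-.335,.16],173.5,6),([.405,-.335,.02],173.5,5),([.539,-.393,.12],173.5,6),([.539,-.393,.05],173.5,4))
E
```

```text
44.62 p [ 0.551  -0.1364  0.0674] yaw [ 1.734e+02  1.000e-01 -1.800e+02] j [-0.13  0.57  0.42  1.9  -0.33  0.74  1.93] w 0.0191 F [-0.5 -0.3  7. ] g 59.2
tray (array([ 406.7, -303.8]), 160.8, 110.4, -86.9, 1293)
[ 0.5510121  -0.13641552  0.1774185 ] 173.5 -> [ 0.551 -0.136  0.177] [-0.19  0.42  0.49  1.84 -0.24  0.95  1.86]
[0.405, -0.335, 0.16] 173.5 -> [ 0.405 -0.335  0.16 ] [ 0.17  0.36  0.57  1.98 -0.25  0.87  2.33]
[0.405, -0.335, 0.02] 173.5 -> [ 0.405 -0.335  0.02 ] [ 0.29  0.59  0.44  2.04 -0.43  0.6   2.49]
[0.539, -0.393, 0.12] 173.5 -> [ 0.539 -0.393  0.12 ] [ 0.24  0.64  0.5   1.65 -0.36  0.95  2.33]
[0.539, -0.393, 0.05] 173.5 -> [ 0.539 -0.393  0.05 ] [ 0.27  0.73  0.46  1.68 -0.41  0.83  2.37]
```

```bash
python3 - <<'E'
from h import *
go([.393,-.323,.1774],150)
E
```

```text
go [0.2256, -0.3392, -0.1836] [0.0, 0.0006, 0.13] mm 268 deg 23.4
```

Emit:
step_arm --commands '[0, 0, -0.06, 0, 0, 0, 0, 0, 0, -0.14, 0, 0, 0, 0, 0, 0, -0.1836, 0, 0, 0, 0, 0.2256, -0.3392, -0.1836, 0, 0, 0.13, 0, 0.2256, -0.3392, -0.1836, 0, 0, 0.13, 0, 0.2256, -0.3392, -0.1836, 0, 0, 0.13, 0, 0.2256, -0.3392, -0.1836, 0, 0, 0.13, 0, 0.2256, -0.3392, -0.1836, 0, 0, 0.13, 0, 0.2256, -0.3392, -0.1836, 0, 0, 0.13, 0, 0.2256, -0.3392, -0.1836, 0, 0, 0.13, 0]'

```text
t: 45.92
eef_pos: [0.3935, -0.3213, 0.1764]
tcp_rot: [-0.809, -3.035, -0.001]
contact_force: [0.2, -0.0, -0.8]
width: 0.0189
gripper_force: 58.8
```

```bash
python3 - <<'E'
from h import *
st();p=snap("wrist");cv2.imwrite("pics/w8.png",p["color"])
go([.393,-.323,.006],150)
E
```

```text
45.92 p [ 0.3935 -0.3213  0.1764] yaw [150.2  -0.  180. ] j [ 0.07  0.34  0.67  1.99 -0.26  0.91  1.93] w 0.0189 F [ 0.2 -0.  -0.8] g 58.8
go [-0.0007, -0.0027, 0.284] [0.0, -0.0001, 0.001] mm 170 deg 0.2
```

View pics/w8.png

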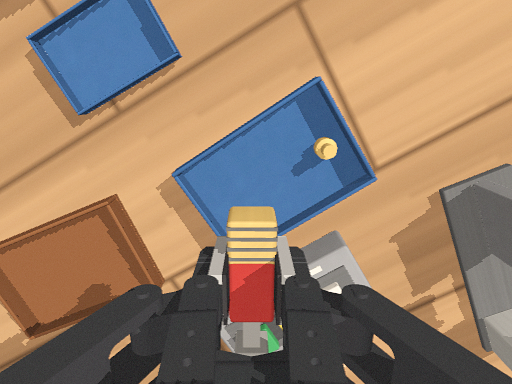

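Emit:
step_arm --commands '[0, -0.0005, 0.1, 0, 0, 0, 0, 0, -0.0005, 0.18, 0, 0, 0, 0, 0, -0.0005, 0.25, 0, 0, 0, 0, 0, -0.0005, 0.275, 0, 0, 0, 0, 0, -0.0005, 0.281, 0, 0, 0, 0, 0, -0.0005, 0.281, 0, 0, 0, 0, 0, -0.0005, 0.281, 0, 0, 0, 0]'

```text
t: 46.85
eef_pos: [0.3933, -0.3238, 0.0095]
tcp_rot: [0.812, 3.032, -0.002]
contact_force: [-0.7, 0.4, -0.6]
width: 0.0185
gripper_force: 58.8
```

```bash
python3 - <<'E'
from h import *
st()
E
```

```text
46.85 p [ 0.3933 -0.3238  0.0095] yaw [ 150.     0.2 -180. ] j [ 0.24  0.62  0.48  2.06 -0.51  0.58  2.14] w 0.0185 F [-0.7  0.4 -0.6] g 58.8
```

Lower 4 mm more, release, and lift.

Emit:
step_arm --commands '[0, 0, 0.006, 0, 0, 0, 0, 0, 0, 0.006, 0, 0, 0, 0, 0, 0, 0.006, 0, 0, 0, 0.4, 0, 0, 0.006, 0, 0, 0, 0.4, 0, 0, 0.006, 0, 0, 0, 0.4, 0, 0, -0.05, 0, 0, 0, 0.4, 0, 0, -0.15, 0, 0, 0, 0.4, 0, 0, -0.25, 0, 0, 0, 0.4, 0, 0, -0.25, 0, 0, 0, 0]'

```text
t: 47.98
eef_pos: [0.3949, -0.3254, 0.1625]
tcp_rot: [0.811, 3.026, -0.004]
contact_force: [1.1, -0.2, -1.4]
width: 0.0172
gripper_force: 0.0
```

```bash
python3 - <<'E'
from h import *
st();p=snap("wrist");cv2.imwrite("pics/w9.png",p["color"]);w,_=pts(p)
go([.5389,-.3933,.16],150)
E
```

```text
47.98 p [ 0.3949 -0.3254  0.1625] yaw [150.    0.5 180. ] j [ 0.07  0.36  0.68  2.   -0.3   0.87  1.96] w 0.0172 F [ 1.1 -0.2 -1.4] g 0.0
go [-0.2674, 0.0207, 0.0017] [0.0001, 0.0016, 0.0002] mm 161 deg 0.3
```

View pics/w9.png

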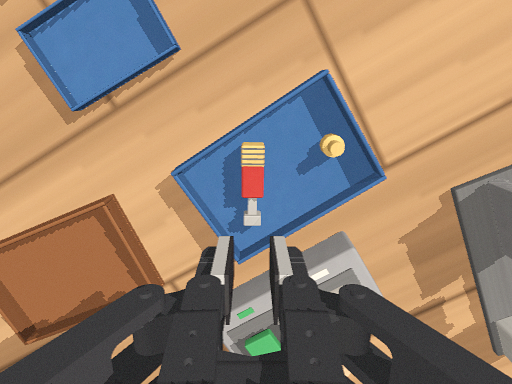

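Emit:
step_arm --commands '[-0.2674, 0.0207, 0.0017, 0, 0.0016, 0, 0, -0.2674, 0.0207, 0.0017, 0, 0.0016, 0, 0, -0.2674, 0.0207, 0.0017, 0, 0.0016, 0, 0, -0.2674, 0.0207, 0.0017, 0, 0.0016, 0, 0, -0.2674, 0.0207, 0.0017, 0, 0.0016, 0, 0, -0.2674, 0.0207, 0.0017, 0, 0.0016, 0, 0]'

```text
t: 48.78
eef_pos: [0.5357, -0.3921, 0.1564]
tcp_rot: [-0.813, -3.028, -0.003]
contact_force: [0.1, -0.4, 0.1]
width: -0.0
gripper_force: 0.0
```

```bash
python3 - <<'E'
from h import *
st();w=np.vstack([pts(snap("scene"))[0],pts(snap("scene"))[0]])
for a in ((.623,.217),(.630,.1585),(.638,.1),(.645,.041)): print(fit(w,.055,.078,a,.045))
p=snap("wrist");u,_=pts(p);cv2.imwrite("pics/w10.png",p["color"])
for r in vision.regions_of(p,"key_green_top")[:2]:
    k,_=pts(p,r["region"]);print(r["conf"],r["box"],np.median(k,0).round(4))
b=p["color"].astype(int);g=(b[...,1]>b[...,2]+60)&(b[...,1]>b[...,0]+40);k,_=pts(p,g);k=k[(k[:,2]>.052)];print("green",k.mean(0).round(4),k.min(0).round(4),k.max(0).round(4),len(k))
go([.5389,-.3933,.075],150)
E
```

```text
48.77 p [ 0.5357 -0.3921  0.1564] yaw [ 149.9   -0.4 -180. ] j [ 0.17  0.64  0.61  1.6  -0.41  1.04  1.95] w -0.0 F [ 0.1 -0.4  0.1] g 0.0
(array([625.3, 216.8]), 80.3, 14.8, 6.4, 290)
(array([632.9, 158.7]), 82.5, 16.4, 5.2, 291)
(array([640. ,  99.8]), 83.2, 17.9, 5.8, 288)
(array([648.,  42.]), 82.0, 16.2, 5.8, 272)
0.77 [227.3, 167.6, 46.4, 49.2] [ 0.5363 -0.3925  0.0596]
0.54 [269.4, 140.0, 52.9, 52.9] [ 0.5351 -0.3535  0.0596]
green [ 0.5368 -0.3928  0.0595] [ 0.5236 -0.4073  0.0524] [ 0.5515 -0.3791  0.062 ] 1263
go [-0.0042, 0.0001, 0.1373] [0.0, -0.0015, -0.0001] mm 82 deg 0.3
```

Emit:
step_arm --commands '[-0.001, 0.0005, 0.07, 0, -0.001, 0, 0, -0.001, 0.0005, 0.13, 0, -0.001, 0, 0, -0.001, 0.0005, 0.14, 0, -0.001, 0, 0, -0.001, 0.0005, 0.14, 0, -0.001, 0, 0, -0.001, 0.0005, 0.14, 0, -0.001, 0, 0]'

```text
t: 49.6
eef_pos: [0.5386, -0.3934, 0.075]
tcp_rot: [0.813, 3.034, -0.002]
contact_force: [1.0, -0.4, 0.1]
width: -0.0002
gripper_force: 0.0
```

```bash
python3 - <<'E'
from h import *
st();go([.5374,-.393,.049],150)
E
```

```text
49.6 p [ 0.5386 -0.3934  0.075 ] yaw [ 1.5e+02  1.0e-01 -1.8e+02] j [ 0.21  0.74  0.56  1.64 -0.47  0.9   1.99] w -0.0002 F [ 1.  -0.4  0.1] g 0.0
go [0.0022, -0.0004, 0.0433] [-0.0002, 0.0004, 0.0] mm 26 deg 0.1
```

Emit:
step_arm --commands '[0.0015, 0, 0.02, 0, 0, 0, 0, 0.0015, 0, 0.03, 0, 0, 0, 0, 0.0015, 0, 0.036, 0, 0, 0, 0, 0.0015, 0, 0.041, 0, 0, 0, 0, 0.0015, 0, 0.044, 0, 0, 0, 0, 0.0015, 0, 0.044, 0, 0, 0, 0, 0.0015, 0, 0.044, 0, 0, 0, 0]'

```text
t: 50.48
eef_pos: [0.5378, -0.3928, 0.0489]
tcp_rot: [0.813, 3.034, -0.0]
contact_force: [-1.0, 1.6, 14.9]
width: 0.0004
gripper_force: 7.4
```

Emit:
step_arm --commands '[0, 0, -0.03, 0, 0, 0, 0, 0, 0, -0.1, 0, 0, 0, 0, 0, 0, -0.18, 0, 0, 0, 0, 0, 0, -0.26, 0, 0, 0, 0, 0, 0, -0.26, 0, 0, 0, 0, 0, 0, -0.26, 0, 0, 0, 0]'

```text
t: 51.22
eef_pos: [0.5366, -0.3913, 0.2021]
tcp_rot: [-0.812, -3.032, -0.002]
contact_force: [-0.6, -0.0, -1.5]
width: -0.0003
gripper_force: 0.0
```

```bash
python3 - <<'E'
from h import *
st();p=snap("wrist");w,uv=pts(p);cv2.imwrite("pics/w11.png",p["color"])
for n,(x,y) in dict(white=(.535,-.3132),yellow=(.536,-.3528),green=(.537,-.393)).items():
    m=np.hypot(w[:,0]-x,w[:,1]-y)<.009;print(n,np.median(w[m],0).round(4),m.sum())
q=snap("scene");cv2.imwrite("pics/s2.png",cv2.resize(q["color"][120:330,120:440],None,fx=2.4,fy=2.4))
u=pts(q)[0]
for a in ((.625,.217),(.632,.1585),(.64,.1),(.647,.041)): print(fit(u,.055,.078,a,.045))
E
```

```text
51.23 p [ 0.5366 -0.3913  0.2021] yaw [150.   -0.2 180. ] j [ 0.15  0.59  0.64  1.57 -0.38  1.11  1.93] w -0.0003 F [-0.6 -0.  -1.5] g 0.0
white [ 0.535  -0.3131  0.0518] 322
yellow [ 0.5427 -0.3564  0.2592] 1334
green [ 0.5379 -0.3918  0.2451] 1349
(array([625. , 216.6]), 80.7, 14.9, 7.0, 149)
(array([633. , 158.7]), 83.0, 14.5, 6.3, 144)
(array([639.9, 100.6]), 83.1, 14.8, 6.0, 144)
(array([648.9,  42.6]), 78.9, 15.1, 6.9, 137)
```

View pics/s2.png

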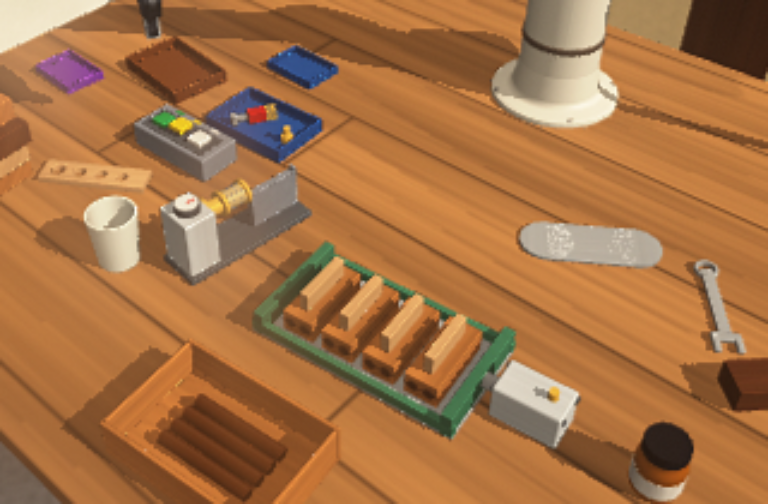

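```bash
python3 - <<'E'
from h import *
st();go([.47,-.35,.22],150)
q=snap("scene");u,_=pts(q)
for n,(x,y) in dict(white=(.537,-.3132),yellow=(.538,-.3528),green=(.539,-.393)).items():
    m=np.hypot(u[:,0]-x,u[:,1]-y)<.010;print(n,np.percentile(u[m,2],[50,90]).round(4),m.sum())
E
```

```text
51.33 p [ 0.5362 -0.391   0.2008] yaw [ 150.    -0.3 -180. ] j [ 0.15  0.59  0.64  1.57 -0.38  1.11  1.93] w -0.0 F [ 0.3  0.5 -0. ] g 0.0
go [0.1299, 0.004, -0.0313] [-0.0, -0.0017, 0.0001] mm 80 deg 0.3
white [0.5797 0.6095] 162
yellow [0.4311 0.5108] 299
green [0.0555 0.2337] 26
```

Emit:
step_arm --commands '[0.1299, 0.004, -0.0313, 0, 0, 0, 0, 0.1299, 0.004, -0.0313, 0, 0, 0, 0, 0.1299, 0.004, -0.0313, 0, 0, 0, 0, 0.1299, 0.004, -0.0313, 0, 0, 0, 0]'

```text
t: 51.88
eef_pos: [0.4716, -0.351, 0.2211]
tcp_rot: [-0.811, -3.033, 0.0]
contact_force: [0.4, -0.8, 0.0]
width: 0.0003
gripper_force: 0.0
```

```bash
cat > keys.py <<'E'
from h import *
p=snap("wrist");w,_=pts(p);cv2.imwrite("pics/w12.png",p["color"])
for n,(x,y) in dict(white=(.535,-.3132),yellow=(.536,-.3528),green=(.537,-.393)).items():
    m=np.hypot(w[:,0]-x,w[:,1]-y)<.009;print(n,np.median(w[m],0).round(4),m.sum())
E
python3 - <<'E'
from h import *
st();import keys
go([.5372,-.393,.075],150)
E
```

```text
51.88 p [ 0.4716 -0.351   0.2211] yaw [ 1.5e+02 -1.0e-01 -1.8e+02] j [ 0.07  0.44  0.68  1.75 -0.31  1.07  1.91] w 0.0003 F [ 0.4 -0.8  0. ] g 0.0
white [ 0.535  -0.3131  0.0518] 231
yellow [ 0.5358 -0.3525  0.0599] 234
green [ 0.5296 -0.3886  0.0512] 2
go [-0.13, -0.0057, 0.2432] [-0.0003, -0.0006, 0.0003] mm 166 deg 0.1
```

```bash
python3 - <<'E'
from h import *
go([.60,-.43,.22],150)
E
```

```text
go [-0.251, -0.0071, 0.0013] [-0.0003, -0.0006, 0.0003] mm 151 deg 0.1
```

Emit:
step_arm --commands '[-0.251, -0.0071, 0.0013, 0, 0, 0, 0, -0.251, -0.0071, 0.0013, 0, 0, 0, 0, -0.251, -0.0071, 0.0013, 0, 0, 0, 0, -0.251, -0.0071, 0.0013, 0, 0, 0, 0, -0.251, -0.0071, 0.0013, 0, 0, 0, 0]'

```text
t: 52.55
eef_pos: [0.5983, -0.43, 0.2195]
tcp_rot: [-0.813, -3.031, -0.0]
contact_force: [-0.4, 0.2, -0.0]
width: -0.0002
gripper_force: 0.0
```

```bash
python3 - <<'E'
from h import *
st();import keys
go([.5372,-.393,.075],150)
E
```

```text
52.55 p [ 0.5983 -0.43    0.2195] yaw [ 150.    -0.2 -180. ] j [ 0.21  0.71  0.63  1.33 -0.42  1.24  1.91] w -0.0002 F [-0.4  0.2 -0. ] g 0.0
white [ 0.535  -0.3132  0.0516] 360
yellow [ 0.5359 -0.3526  0.0596] 358
green [ 0.5369 -0.3929  0.0517] 318
go [0.1181, 0.0024, 0.2421] [-0.0001, -0.001, -0.0001] mm 162 deg 0.2
```

View pics/w12.png

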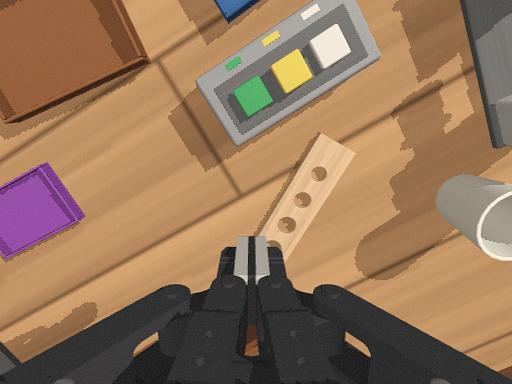

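Emit:
step_arm --commands '[0.1181, 0.0024, 0.1, 0, -0.001, 0, 0, 0.1181, 0.0024, 0.1, 0, -0.001, 0, 0, 0.1181, 0.0024, 0.2, 0, -0.001, 0, 0, 0.1181, 0.0024, 0.24, 0, -0.001, 0, 0, 0.1181, 0.0024, 0.24, 0, -0.001, 0, 0, 0.1181, 0.0024, 0.24, 0, -0.001, 0, 0]'

```text
t: 53.35
eef_pos: [0.5388, -0.3939, 0.0784]
tcp_rot: [0.812, 3.031, -0.002]
contact_force: [-0.2, -0.7, 0.2]
width: -0.0001
gripper_force: 0.0
```

```bash
python3 - <<'E'
from h import *
st();go([.5372,-.393,.047],150)
E
```

```text
53.35 p [ 0.5388 -0.3939  0.0784] yaw [ 150.     0.2 -180. ] j [ 0.2   0.73  0.58  1.64 -0.48  0.91  2.  ] w -0.0001 F [-0.2 -0.7  0.2] g 0.0
go [0.0032, 0.0, 0.0524] [-0.0002, 0.0011, -0.0] mm 31 deg 0.2
```

Emit:
step_arm --commands '[0.002, 0, 0.025, 0, 0, 0, 0, 0.002, 0, 0.036, 0, 0, 0, 0, 0.002, 0, 0.042, 0, 0, 0, 0, 0.002, 0, 0.047, 0, 0, 0, 0, 0.002, 0, 0.05, 0, 0, 0, 0, 0.002, 0, 0.05, 0, 0, 0, 0, 0.002, 0, 0.05, 0, 0, 0, 0]'

```text
t: 54.22
eef_pos: [0.5372, -0.3926, 0.0489]
tcp_rot: [0.813, 3.033, 0.001]
contact_force: [-5.4, 5.3, 16.7]
width: 0.0001
gripper_force: 8.0
```

```bash
python3 - <<'E'
import keys
E
```

```text
white [ 0.5348 -0.3131  0.0518] 1281
yellow [ 0.5371 -0.3539  0.0598] 1470
green [ 0.5373 -0.3923  0.0953] 1123
```

Emit:
step_arm --commands '[0, 0, 0.003, 0, 0, 0, 0, 0, 0, 0.005, 0, 0, 0, 0, 0, 0, 0.005, 0, 0, 0, 0, 0, 0, 0.005, 0, 0, 0, 0]'

```text
t: 54.78
eef_pos: [0.5375, -0.3929, 0.0484]
tcp_rot: [0.812, 3.032, 0.002]
contact_force: [-9.9, 8.8, 31.5]
width: 0.0002
gripper_force: 15.9
```

```bash
python3 - <<'E'
import keys
E
```

```text
white [ 0.5348 -0.3131  0.0518] 1291
yellow [ 0.5361 -0.3529  0.0597] 1307
green [ 0.5365 -0.3923  0.0949] 1180
```

Emit:
step_arm --commands '[0, 0, -0.03, 0, 0, 0, 0, 0, 0, -0.06, 0, 0, 0, 0, -0.1, 0, -0.2, 0, 0, 0, 0, -0.1, 0, -0.26, 0, 0, 0, 0, -0.1, 0, -0.26, 0, 0, 0, 0, -0.1, 0, -0.26, 0, 0, 0, 0]'

```text
t: 55.58
eef_pos: [0.5894, -0.4229, 0.2005]
tcp_rot: [0.812, 3.032, -0.002]
contact_force: [-0.2, 0.0, 1.1]
width: -0.0001
gripper_force: 0.0
```

```bash
python3 - <<'E'
from h import *
st();import keys
go([.5372,-.393,.075],150);go([.535,-.3132,.075],150)
w,p=keys.w,keys.p
cv2.imwrite("pics/k.png",cv2.resize(p["color"][:260,100:450],None,fx=2.2,fy=2.2))
E
```

```text
55.58 p [ 0.5894 -0.4229  0.2005] yaw [ 150.     0.2 -180. ] j [ 0.2   0.7   0.63  1.39 -0.42  1.18  1.92] w -0.0001 F [-0.2  0.   1.1] g 0.0
white [ 0.5349 -0.3131  0.0516] 398
yellow [ 0.5359 -0.3528  0.0596] 392
green [ 0.5369 -0.393   0.0517] 348
go [0.098, -0.0008, 0.2063] [-0.0, -0.0001, -0.0] mm 137 deg 0.0
go [0.1677, 0.1126, 0.2063] [-0.0, -0.0001, -0.0] mm 173 deg 0.0
```

View pics/k.png

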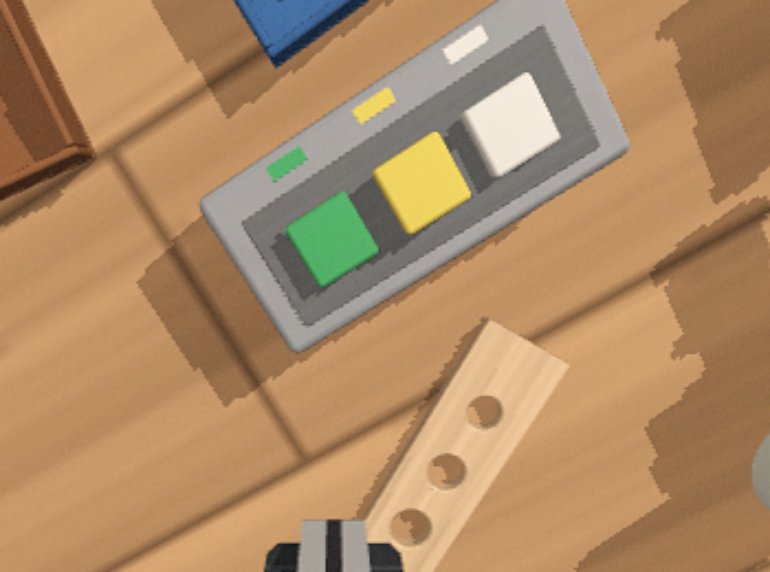

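Emit:
step_arm --commands '[0.1677, 0.1126, 0.1, 0, 0, 0, 0, 0.1677, 0.1126, 0.1, 0, 0, 0, 0, 0.1677, 0.1126, 0.1, 0, 0, 0, 0, 0.1677, 0.1126, 0.19, 0, 0, 0, 0, 0.1677, 0.1126, 0.2063, 0, 0, 0, 0, 0.1677, 0.1126, 0.2063, 0, 0, 0, 0, 0.1677, 0.1126, 0.2063, 0, 0, 0, 0]'

```text
t: 56.5
eef_pos: [0.5365, -0.3152, 0.0772]
tcp_rot: [0.813, 3.031, -0.003]
contact_force: [0.4, -0.0, -0.1]
width: -0.0001
gripper_force: 0.0
```

```bash
python3 - <<'E'
from h import *
st();go([.535,-.3132,.048],150)
E
```

```text
56.5 p [ 0.5365 -0.3152  0.0772] yaw [ 150.     0.2 -180. ] j [ 0.07  0.67  0.58  1.76 -0.47  0.85  1.91] w -0.0001 F [ 0.4 -0.  -0.1] g 0.0
go [0.004, 0.0016, 0.0487] [-0.0002, 0.0011, -0.0002] mm 29 deg 0.2
```

Emit:
step_arm --commands '[0.002, 0.001, 0.025, 0, 0, 0, 0, 0.002, 0.001, 0.036, 0, 0, 0, 0, 0.002, 0.001, 0.042, 0, 0, 0, 0, 0.002, 0.001, 0.047, 0, 0, 0, 0, 0.002, 0.001, 0.047, 0, 0, 0, 0, 0.002, 0.001, 0.047, 0, 0, 0, 0]'

```text
t: 57.25
eef_pos: [0.535, -0.3124, 0.0489]
tcp_rot: [0.813, 3.034, 0.001]
contact_force: [-4.2, 3.2, 12.4]
width: -0.0001
gripper_force: 6.2
```

Emit:
step_arm --commands '[0, 0, -0.04, 0, 0, 0, 0, 0, 0, -0.14, 0, 0, 0, 0, -0.12, -0.1, -0.22, 0, 0, 0, 0, -0.18, -0.113, -0.25, 0, 0, 0, 0, -0.18, -0.113, -0.25, 0, 0, 0, 0, -0.18, -0.113, -0.25, 0, 0, 0, 0]'

```text
t: 58.0
eef_pos: [0.5947, -0.4272, 0.1983]
tcp_rot: [0.814, 3.032, -0.004]
contact_force: [-0.2, -0.1, 0.1]
width: 0.0001
gripper_force: 0.0
```

```bash
python3 - <<'E'
from h import *
st();import keys
go([.5372,-.393,.075],150)
E
```

```text
58.0 p [ 0.5947 -0.4272  0.1983] yaw [ 149.9    0.2 -179.9] j [ 0.2   0.72  0.63  1.37 -0.43  1.19  1.92] w 0.0001 F [-0.2 -0.1  0.1] g 0.0
white [ 0.5349 -0.313   0.0515] 416
yellow [ 0.5359 -0.3527  0.0597] 414
green [ 0.537  -0.3929  0.0517] 365
go [0.1094, -0.0004, 0.2036] [-0.0002, 0.0002, -0.0002] mm 139 deg 0.1
```

```bash
python3 - <<'E'
from h import *
st();go([.535,-.3132,.075],150)
E
```

```text
58.05 p [ 0.5941 -0.4255  0.1972] yaw [ 150.    0. -180.] j [ 0.2   0.72  0.63  1.38 -0.43  1.19  1.92] w -0.0001 F [-0.4  0.  -0.9] g 0.0
go [0.1792, 0.1129, 0.2035] [-0.0002, 0.0002, -0.0002] mm 176 deg 0.1
```

Emit:
step_arm --commands '[0.1792, 0.1129, 0.1, 0, 0, 0, 0, 0.1792, 0.1129, 0.1, 0, 0, 0, 0, 0.1792, 0.1129, 0.1, 0, 0, 0, 0, 0.1792, 0.1129, 0.19, 0, 0, 0, 0, 0.1792, 0.1129, 0.2035, 0, 0, 0, 0, 0.1792, 0.1129, 0.2035, 0, 0, 0, 0, 0.1792, 0.1129, 0.2035, 0, 0, 0, 0]'

```text
t: 58.92
eef_pos: [0.5365, -0.3143, 0.0772]
tcp_rot: [0.813, 3.031, -0.003]
contact_force: [-0.2, 0.3, 0.9]
width: 0.0002
gripper_force: 0.0
```

Emit:
step_arm --commands '[0, 0, 0.025, 0, 0, 0, 0, 0, 0, 0.038, 0, 0, 0, 0, 0, 0, 0.045, 0, 0, 0, 0, 0, 0, 0.05, 0, 0, 0, 0, 0, 0, 0.0535, 0, 0, 0, 0, 0, 0, 0.0535, 0, 0, 0, 0]'

```text
t: 59.68
eef_pos: [0.5362, -0.3134, 0.0482]
tcp_rot: [0.813, 3.031, 0.003]
contact_force: [-10.2, 7.8, 37.9]
width: 0.0001
gripper_force: 19.1
```

Emit:
step_arm --commands '[0, 0, -0.04, 0, 0, 0, 0, 0, 0, -0.14, 0, 0, 0, 0, -0.12, -0.1, -0.22, 0, 0, 0, 0, -0.18, -0.113, -0.25, 0, 0, 0, 0, -0.18, -0.113, -0.25, 0, 0, 0, 0, -0.18, -0.113, -0.25, 0, 0, 0, 0]'

```text
t: 60.42
eef_pos: [0.5949, -0.4275, 0.1937]
tcp_rot: [0.815, 3.032, -0.003]
contact_force: [-0.5, -0.1, 0.2]
width: -0.0
gripper_force: 0.0
```

```bash
python3 - <<'E'
from h import *
st();import keys
go([.5359,-.3528,.075],150);go([.537,-.393,.075],150)
E
```

```text
60.42 p [ 0.5949 -0.4275  0.1937] yaw [ 1.499e+02  1.000e-01 -1.799e+02] j [ 0.2   0.72  0.63  1.38 -0.44  1.18  1.93] w -0.0 F [-0.5 -0.1  0.2] g 0.0
white [ 0.5349 -0.3132  0.0516] 426
yellow [ 0.536  -0.3528  0.0596] 428
green [ 0.537  -0.393   0.0517] 375
go [0.1452, 0.0565, 0.1961] [-0.0001, 0.0001, -0.0002] mm 150 deg 0.0
go [0.1101, -0.0006, 0.1962] [-0.0001, 0.0001, -0.0002] mm 135 deg 0.0
```

Emit:
step_arm --commands '[0.1452, 0.0565, 0.1, 0, 0, 0, 0, 0.1452, 0.0565, 0.1, 0, 0, 0, 0, 0.1452, 0.0565, 0.1, 0, 0, 0, 0, 0.1452, 0.0565, 0.185, 0, 0, 0, 0, 0.1452, 0.0565, 0.1961, 0, 0, 0, 0, 0.1452, 0.0565, 0.1961, 0, 0, 0, 0, 0.1452, 0.0565, 0.1961, 0, 0, 0, 0]'

```text
t: 61.35
eef_pos: [0.5375, -0.3538, 0.0775]
tcp_rot: [0.812, 3.031, -0.003]
contact_force: [0.2, 0.1, 0.9]
width: -0.0001
gripper_force: 0.0
```

Emit:
step_arm --commands '[0.001, 0, 0.025, 0, 0, 0, 0, 0.001, 0, 0.035, 0, 0, 0, 0, 0.001, 0, 0.044, 0, 0, 0, 0, 0.001, 0, 0.049, 0, 0, 0, 0, 0.001, 0, 0.049, 0, 0, 0, 0, 0.001, 0, 0.049, 0, 0, 0, 0]'

```text
t: 62.1
eef_pos: [0.5369, -0.353, 0.0488]
tcp_rot: [0.812, 3.031, -0.0]
contact_force: [-3.1, 2.9, 18.7]
width: 0.0001
gripper_force: 9.2
```

Emit:
step_arm --commands '[0, 0, -0.04, 0, 0, 0, 0, 0, 0, -0.14, 0, 0, 0, 0, -0.12, -0.05, -0.22, 0, 0, 0, 0, -0.146, -0.0565, -0.245, 0, 0, 0, 0, -0.146, -0.0565, -0.245, 0, 0, 0, 0, -0.146, -0.0565, -0.245, 0, 0, 0, 0]'

```text
t: 62.85
eef_pos: [0.5936, -0.4245, 0.1917]
tcp_rot: [-0.813, -3.033, -0.001]
contact_force: [-0.3, 0.4, -0.2]
width: 0.0002
gripper_force: 0.0
```

```bash
python3 - <<'E'
from h import *
st();import keys
go([.537,-.393,.075],150)
E
```

```text
62.85 p [ 0.5936 -0.4245  0.1917] yaw [ 1.5e+02 -1.0e-01  1.8e+02] j [ 0.2   0.72  0.64  1.38 -0.44  1.18  1.93] w 0.0002 F [-0.3  0.4 -0.2] g 0.0
white [ 0.5349 -0.3132  0.0595] 460
yellow [ 0.536  -0.3528  0.0516] 400
green [ 0.537  -0.393   0.0596] 399
go [0.1068, -0.0025, 0.1941] [0.0002, -0.0009, 0.0] mm 133 deg 0.2
```

Emit:
step_arm --commands '[0.1068, -0.0025, 0.1, 0, 0, 0, 0, 0.1068, -0.0025, 0.1, 0, 0, 0, 0, 0.1068, -0.0025, 0.1, 0, 0, 0, 0, 0.1068, -0.0025, 0.185, 0, 0, 0, 0, 0.1068, -0.0025, 0.194, 0, 0, 0, 0, 0.1068, -0.0025, 0.194, 0, 0, 0, 0, 0.1068, -0.0025, 0.194, 0, 0, 0, 0]'

```text
t: 63.78
eef_pos: [0.5399, -0.3961, 0.079]
tcp_rot: [0.812, 3.031, -0.003]
contact_force: [-0.1, 0.1, 1.0]
width: -0.0001
gripper_force: 0.0
```

Emit:
step_arm --commands '[0, 0, 0.025, 0, 0, 0, 0, 0, 0, 0.035, 0, 0, 0, 0, 0, 0, 0.044, 0, 0, 0, 0, 0, 0, 0.05, 0, 0, 0, 0, 0, 0, 0.05, 0, 0, 0, 0, 0, 0, 0.05, 0, 0, 0, 0]'

```text
t: 64.53
eef_pos: [0.5396, -0.3955, 0.0489]
tcp_rot: [0.812, 3.032, -0.001]
contact_force: [-1.8, 2.3, 13.7]
width: 0.0002
gripper_force: 6.7
```

Emit:
step_arm --commands '[0, 0, -0.04, 0, 0, 0, 0, 0, 0, -0.14, 0, 0, 0, 0, -0.1, 0, -0.22, 0, 0, 0, 0, -0.11, 0, -0.245, 0, 0, 0, 0, -0.11, 0, -0.245, 0, 0, 0, 0, -0.11, 0, -0.245, 0, 0, 0, 0]'

```text
t: 65.28
eef_pos: [0.5942, -0.427, 0.1927]
tcp_rot: [-0.813, -3.033, -0.0]
contact_force: [0.8, 1.2, -0.3]
width: 0.0002
gripper_force: 0.0
```

```bash
python3 - <<'E'
from h import *
st();import keys
go([.537,-.393,.075],150)
E
```

```text
65.28 p [ 0.5942 -0.427   0.1927] yaw [ 1.5e+02 -1.0e-01 -1.8e+02] j [ 0.2   0.73  0.64  1.38 -0.44  1.19  1.93] w 0.0002 F [ 0.8  1.2 -0.3] g 0.0
white [ 0.5349 -0.3131  0.0596] 458
yellow [ 0.5359 -0.3527  0.0597] 427
green [ 0.5369 -0.3928  0.0517] 379
go [0.1099, 0.0011, 0.1957] [0.0, -0.0008, -0.0002] mm 135 deg 0.1
```

```bash
python3 - <<'E'
from h import *
q=snap("scene");u=pts(q)[0]
for a in ((.625,.217),(.632,.1585),(.64,.1),(.647,.041)): print(fit(u,.055,.078,a,.045))
cv2.imwrite("pics/fin.png",cv2.resize(q["color"][120:330,120:440],None,fx=2.4,fy=2.4))
E
```

```text
(array([630.3, 200.5]), 76.8, 15.5, 6.3, 134)
(array([633.2, 175.1]), 79.2, 55.9, 5.5, 184)
(array([639.4, 100.6]), 81.5, 14.9, 5.4, 139)
(array([648.4,  42.4]), 81.3, 15.8, 7.3, 138)
```

View pics/fin.png

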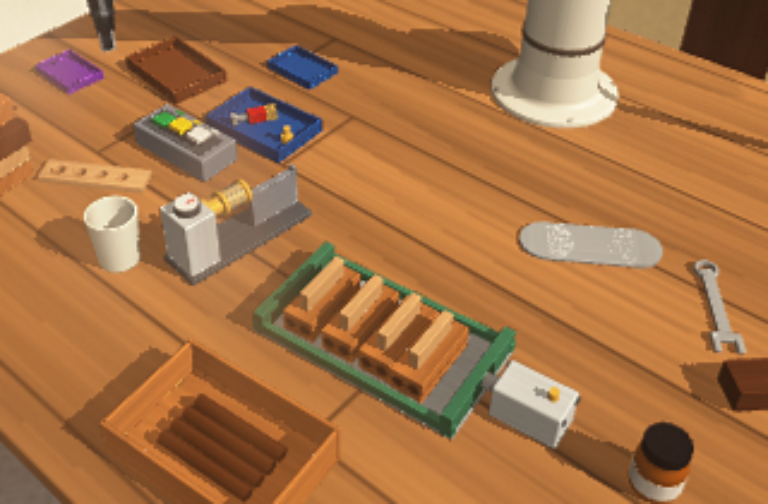

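```bash
python3 - <<'E'
from h import *
u=np.vstack([pts(snap("scene"))[0],pts(snap("top"))[0]])
q=pts(snap("scene"))[0]
for y0,y1 in ((.18,.26),(.13,.18),(.07,.13),(.01,.07)):
    c,s=np.cos(np.radians(6.5)),np.sin(np.radians(6.5));yy=-(q[:,0]-.6327)*s+(q[:,1]-.1285)*c
    xx=(q[:,0]-.6327)*c+(q[:,1]-.1285)*s
    m=(q[:,2]>.055)&(q[:,2]<.08)&(abs(xx)<.07)&(yy>y0-.1285)&(yy<y1-.1285)
    print("bed frame y",np.percentile(yy[m],[2,50,98]).round(4),"x",np.percentile(xx[m],[2,98]).round(4),"z",np.percentile(q[m,2],[50,98]).round(4),m.sum())
go([.60,.18,.27],180)
go([.60,-.2,.27],165)
E
```

```text
bed frame y [0.0649 0.0737 0.0791] x [-0.0322  0.0462] z [0.0672 0.0711] 152
bed frame y [0.0187 0.0279 0.0334] x [-0.0332  0.0445] z [0.0669 0.0712] 146
bed frame y [-0.0358 -0.0267 -0.0209] x [-0.0357  0.044 ] z [0.0673 0.0711] 143
bed frame y [-0.0943 -0.0849 -0.0806] x [-0.032   0.0441] z [0.067 0.071] 137
go [0.4988, 0.8804, -0.1282] [0.0, -0.0003, -0.1667] mm 612 deg 30.0
go [0.1821, 0.332, -0.1283] [-0.0, -0.0003, -0.0834] mm 240 deg 15.0
```

```bash
python3 -c "
from h import *
st();print(ctrl.job_done())"
```

```text
65.53 p [ 0.5949 -0.4271  0.1929] yaw [ 150.   -0. -180.] j [ 0.2   0.73  0.64  1.37 -0.44  1.19  1.93] w 0.0002 F [ 0.3 -0.6  0.4] g 0.0
the job is handed in; nothing more can be done
None
```

I handed the job in with every item in its asked end state, but one step was not as asked: the first green press left white down too, so I re-pressed green and white, then pressed yellow fully to free both before pressing green last. At the final check all four moulds lie flat across the bed (the cylinder-end one shifted about 17 mm against its neighbour between the first green press and that check), the sleeve is home, the plug is in the larger blue tray, and green is down with white and yellow up.

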